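Fetch the setting standard from between the V-block and the jack

ROBOT

A 7-joint arm with a two-finger parallel gripper is mounted at the origin on the work surface. World frame = base frame: x ahead of the robot, y to its left, z up, the work surface at z = 0. Lengths are in m, angles in rad, forces in N, time in s.
With the tool pointing down it reaches from about 0.35 to 0.9 m from the base axis. Payload 7.2 kg.
Tool frame: the origin (TCP) lies at the very end of the fingers, on their centre line; the grasp point (between the pads) lies 19 mm behind it (env.hold_point_z is the y of the grasp point in the tool frame, in m); y points along the fingers, z is the direction in which the jaws open and shut, and the axes are right-handed (so a half turn about y gives the same grasp; the last joint's range is limited). The gripper opens to 85 mm and grips with 20 to 120 N. Pads are 22 mm wide; open, the fingers measure 114 mm over their backs; the gripper's body (76 mm by 85 mm) begins 54 mm behind the grasp point. The pads swing forward as they close: fully open they stand 13 mm farther back than shut.
Start: joints at [1.067, 0.411, -0.013, 1.596, 0.006, 1.134, -0.082], TCP at [0.264, -0.567, 0.231] pointing down, gripper open.
Joint ranges: [-2.95, 2.95], [-0.29, 1.99], [-1.47, 1.44], [0.14, 2.54], [-1.03, 4.17], [0.13, 1.85], [-2.86, 2.86]. Speed limits (rad/s): [2.39, 2.39, 3.01, 3.01, 3.14, 3.14, 3.14].

INTERFACE

Orientations are given as [roll, pitch, yaw] about the fixed x, y, z axes, in that order (R = Rz(yaw) Ry(pitch) Rx(roll)).
In Python, from bench import status, imaging, env gives the robot as it stands.
- The arm moves only by the tool play_rows, never from a script. Its argument "moves" is a list of rows, each a list of 3 entries, a list of its own where there are three numbers: the shift along the world's x, y, z in mm, then the turn about the world's z in degrees, then the opening, from 0 (shut) to 1 (fully open). A call has 1 to 10 rows; each row shifts and turns the commanded pose from where the row before left it; what a row does not reach is not made up. A row lasts 1/10 s, in which the tool goes at most 50 mm and 8.59 degrees, less where a joint would pass 70% of its speed; a pose out of reach is approached as far as the arm can. A call with a gripper value outside its range is refused whole. The fingers move at their own pace and stop on an object; "grip_force" is the grip in N (left out, the last holds). Time passes only in rows, so rows that do not move let the fingers close. It gives the time, the measured TCP pose, the force and the opening at its end, in the units of the state.
- status.sense(): the state, without advancing time (a new reading comes with each control period).
- imaging.get_image(name): name is "scene" or "top" or "wrist"; returns a dict with "color" (384x512x3 uint8, red, green, blue), "depth" (384x512 float32, m along the optical axis (not along the pixel's ray), 0 where there is no reading), "fx", "fy", "cx", "cy" (pixels), "origin" and "rotation" of the camera in the world; the wrist camera has in their place "mount" (4x4, takes a point from camera to tool coordinates, whose origin is the TCP and whose axes are the tool frame's). Camera axes: x right, y up, looking along -z (the intrinsics and any distortion apply to the point x, -y, -z); pixel columns grow to the right and rows downward; lengths in m; the calibration is good to about 2 mm. The wrist camera is an equidistant fisheye: a pixel r from the principal point sees the ray r / f radians off the axis. A picture is of the moment at which its call begins: read the wrist's pose just before it.
- env.sign_off(): hands the job in, once; it reports no verdict.
The state is a dict: "time_s": time; "joint_pos": joint angles; "joint_velocities": joint speeds; "effort": joint torques, N m; "position": TCP position; "tcp_rot": TCP orientation; "ft_force": force on the tool from outside, world axes, zero at the start; "wrist_torque": the same for the moment, N m; "grip_width": finger opening in m.
Only numpy, scipy, OpenCV 4.12 (cv2) and the standard library are available. Lean on these libraries where they do the work, as an engineer would, in place of code of your own. Each camera call takes 0.05 s, during which the arm holds its last target.

TASK

The setting standard lies penned in on the nest board between the V-block and the screw jack: first stand both of those on the empty side tray, leaving the standard where it is meanwhile. Then lay the standard in the open micrometer case, centred between its four maple cheeks and down on the case floor, and only after that put the V-block and the jack back on the nest board, upright, each in the bay and spot it came from, the V-block square as before. Leave the micrometer and the edge finder where they are, and let go of everything.

Things in the scene. Friction and masses are not known exactly. Their poses are not given: they have to be found in the camera images.
- v_block: Squat grey cast-iron V-block, 64 long (x) x 44 wide (y) x 38 mm high, 0.5 kg; an open V, 28 mm wide and 14 deep, runs along x in its top. Origin: centre of underside. Starts in one of the nest's big bays, x along the nest's x, its side 6 mm from the standard: take it by its end faces (fingers closing along its x, 64 mm).
- jack: Round upright machinist's screw jack, grey cast iron: body diameter 44 mm up to 32 mm, then a cone and a steel screw head of diameter 26; 52 mm high, 0.3 kg. Origin: centre of underside, z up; yaw does not matter. Starts in the other big bay, 6 mm from the standard: grip the body, fingers closing along the nest's x.
- standard: Setting standard: steel rod, diameter 10 mm, 90 mm long along its x, with a flat-sided red-anodised grip sleeve 44 x 16 x 16 mm round its middle, 80 g. Origin: centre of the sleeve's underside (rod axis 8 mm above). Starts in the nest's middle bay, along the nest's x, between V-block and jack.
- nest: Nest board: fixed dark wooden board, 6 mm thick, 150 mm along y, from -60 to +95 mm along x. Origin: underside, at the middle bay's centre. Paler flat patches mark the bays: two big ones (72 x 50 mm) at y = +36 and -36 mm, a narrow one at y = 0. V-block and jack may be in either big bay. The edge finder lies at x = +78 mm.
- case: Open maple case, fixed, 140 (x) x 165 mm (y), floor 6, walls 20 mm high; lid leans back at +x, about 110 mm high. Origin: centre of underside. Standard's place: along x, centred at x 0, y -30, z 6 mm. Cheeks 18 x 6 mm, 10 high, at x +-36 leave y -43 to -17 clear; fingers fit between the pairs (|x| < 27). Wall 47 mm, micrometer 45 mm from the place's centre line: open fingers only to about 45 mm.
- side_tray: Empty shallow side tray, fixed, aluminium with a dark rubber lining, 140 (x) x 180 mm (y), floor 4 mm thick, rim 3 mm wide and 9 mm high. Origin: centre of the underside. Room for V-block and jack side by side along y.
- micrometer: Bright steel micrometer lying in the case, about 115 mm along its x, frame bow towards its +y to 46 mm, 18 mm high. Origin: on the underside below the spindle axis. To be left alone.
- edge_finder: Blued steel edge finder, a stepped cylinder of diameter 14 mm, 90 mm long along its y, lying in small stops at the nest board's far edge. Origin: middle of its length, lowest line. To be left alone.
Mind the look-alikes: they are no part of the job. Leave any green look-alike of the standard alone. What is shaped like the v_block but orange is not meant.

How it is judged:
By the outcome, as a careful person would: the job done as asked, in the order asked, and still so for the second after the job is handed in, with the robot touching nothing.
It also fails if it takes over 134 s, if anything falls off the work surface, if the arm or the gripper's body presses on something with over 40 N, if the wrist force passes 120 N, or if a joint passes its speed limit or range.

## Working session

There is one attempt and no reset: what is moved stays moved. The work goes in short steps, Python scripts to look and compute and a tool call to move; the robot and the scene stay as the last step left them, time stands still between calls to the robot, and variables do not carry over. Pictures are saved under pics/ and viewed, and the job is handed in when it is done.

Besides the shell and the picture viewer there is one more tool, called as a command line: name --argument value ..., lists and objects as JSON in quotes. play_rows: Moves the arm, as the interface text tells. Its arguments: {"type":"object","properties":{"moves":{"type":"array","items":{"type":"array"}},"grip_force":{"type":"number"}},"required":["moves"]}

```bash
mkdir -p pics; ls; cat > h.py <<'E'
import numpy as np, cv2
from bench import status, imaging, env
def grab(name,tag):
    s=status.sense(); im=imaging.get_image(name)
    np.savez(f'pics/{tag}.npz',pos=s['position'],rot=s['tcp_rot'],**im)
    return im
def world(im,u,v,z=None):
    """static camera pixel-> world by depth, or by plane z"""
    d=np.array([(u-im['cx'])/im['fx'],-(v-im['cy'])/im['fy'],-1.0])
    R=np.array(im['rotation']);o=np.array(im['origin'])
    if z is None:
        dep=float(im['depth'][int(round(v)),int(round(u))]); return o+R@(d*dep)
    w=R@d; return o+w*(z-o[2])/w[2]
E
python3 - <<'E'
from h import *
print(status.sense()); print(env.hold_point_z)
for n in('scene','top'):
    im=grab(n,n+'0'); print(n,{k:im[k] for k in im if k not in('color','depth')})
    cv2.imwrite(f'pics/{n}0.png',cv2.resize(im['color'][:,:,::-1],(800,600),interpolation=cv2.INTER_CUBIC))
E
```

```text
pics
{'time_s': 0.0, 'joint_pos': array([ 1.06679959,  0.41188377, -0.01271134,  1.59706694,  0.00561094,
        1.13429317, -0.08220129]), 'joint_velocities': array([-2.56440340e-04,  7.57980398e-04,  7.08067852e-04,  5.84665554e-05,
        2.39767208e-03,  6.17869587e-04,  1.07233265e-03]), 'effort': array([-7.19568216e-04, -6.00628710e+01,  6.82213493e-01, -2.99409342e+01,
        1.37866609e-02,  1.05656264e-02, -4.56529824e-05]), 'position': array([ 0.26357793, -0.56614561,  0.23045376]), 'tcp_rot': array([-1.57240702e+00, -1.24970082e-04, -2.70576834e+00]), 'ft_force': array([ 0.18095496,  0.89230743, -0.87696023]), 'wrist_torque': array([ 0.0110941 ,  0.0122874 , -0.08818769]), 'grip_width': 0.08549372434137939}
-0.0187
scene {'fx': 440.96355320793265, 'fy': 440.96355320793265, 'cx': 257.7823992510498, 'cy': 190.89904263482887, 'origin': array([ 1.27165826, -0.48157804,  0.65291716]), 'rotation': array([0.99704365, 0.00744252, 1.16565219])}
top {'fx': 415.9178722629738, 'fy': 415.9178722629738, 'cx': 257.7635423528278, 'cy': 190.67840440541116, 'origin': array([ 0.26931406, -0.13304681,  1.08591376]), 'rotation': array([ 0.16097205,  0.01738157, -1.5445355 ])}
```

```bash
cat >> h.py <<'E'
from scipy.spatial.transform import Rotation as Ro
def RR(r): return Ro.from_euler('xyz',r).as_matrix()
_w=world
def world(im,u,v,z=None):
    d=dict(im); d['rotation']=RR(im['rotation']); return _w(d,u,v,z)
E
```

```text
(no output)
```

View pics/top0.png

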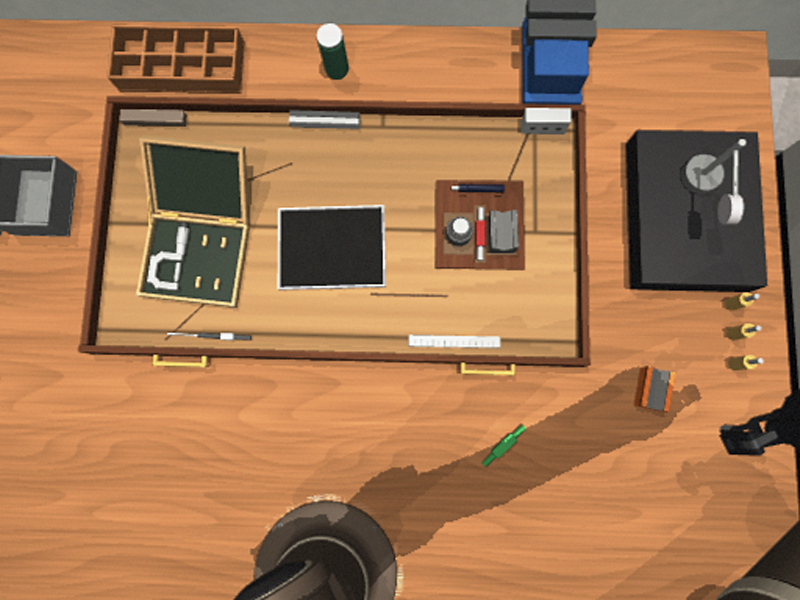

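View pics/scene0.png

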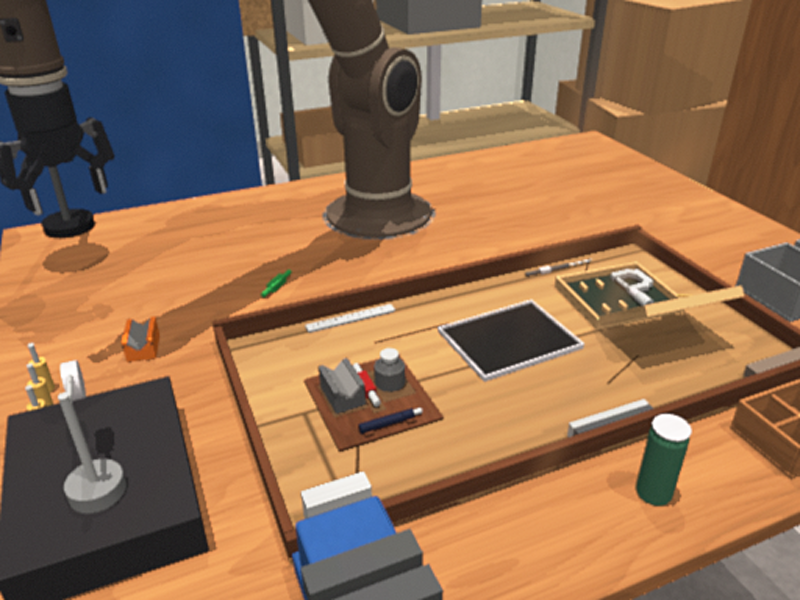

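```bash
python3 - <<'E'
from h import *
im=dict(np.load('pics/top0.npz'))
c=im['color'][:,:,::-1]
def crop(u0,v0,w,h,f,n): cv2.imwrite(f'pics/{n}.png',cv2.resize(c[v0:v0+h,u0:u0+w],None,fx=f,fy=f,interpolation=cv2.INTER_CUBIC))
crop(272,110,70,68,8,'nest'); crop(80,80,90,120,5,'case'); crop(170,125,85,65,8,'tray')
for u,v in [(240,120),(330,160),(212,158),(290,160),(294,148),(307,150),(322,148),(105,190),(140,175),(260,200),(300,300),(283,169),(330,169),(293,144)]:
    print(u,v,world(im,u,v).round(4))
E
```

```text
240 120 [ 0.6361 -0.0566  0.0082]
330 160 [ 0.5282 -0.2974  0.0178]
212 158 [0.5266 0.0131 0.0188]
290 160 [ 0.526  -0.1926  0.0173]
294 148 [ 0.5438 -0.1991  0.0726]
307 150 [ 0.5501 -0.2355  0.0325]
322 148 [ 0.5536 -0.2732  0.0422]
105 190 [0.4324 0.2845 0.0323]
140 175 [0.4768 0.2011 0.0175]
260 200 [ 0.419  -0.1162  0.0097]
300 300 [ 0.1679 -0.2233  0.0071]
283 169 [ 0.5015 -0.1746  0.017 ]
330 169 [ 0.5041 -0.2974  0.0177]
293 144 [ 0.555  -0.1967  0.0694]
```

View pics/nest.png

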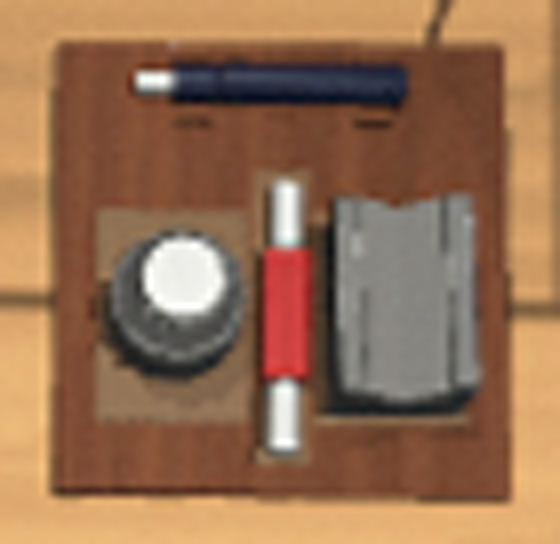

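View pics/case.png

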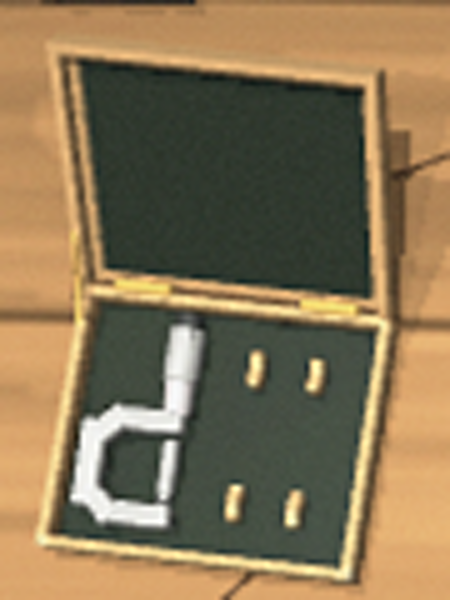

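View pics/tray.png

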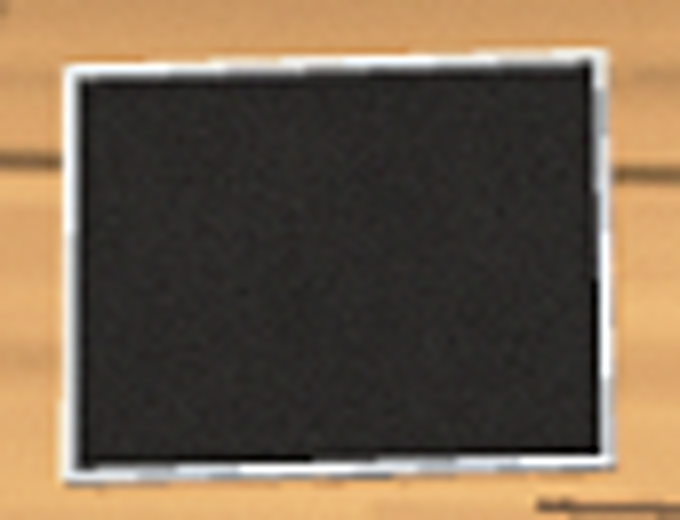

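```bash
python3 - <<'E'
from h import *
im=dict(np.load('pics/top0.npz'))
def patch(u,v,r=3):
    P=np.array([world(im,a,b) for a in range(u-r,u+r+1) for b in range(v-r,v+r+1)]); print(u,v,np.median(P,0).round(4),P[:,2].std().round(4))
print('table');[patch(u,v) for u,v in[(100,260),(300,270),(200,260),(420,285),(380,260),(20,180),(450,60),(180,30)]]
print('drawer');[patch(u,v) for u,v in[(240,95),(165,210),(260,160),(350,190),(350,100),(260,215),(172,150)]]
print('tray');[patch(u,v) for u,v in[(190,145),(212,158),(235,175)]]
print('case floor');[patch(u,v,1) for u,v in[(140,175),(128,152),(140,155),(92,172),(135,190)]]
print('nest');[patch(u,v,1) for u,v in[(282,120),(282,165),(332,122),(332,168),(305,170),(308,126)]]
def q(lbl,pts,z,c,f):
    for u,v in pts: print(lbl,(u,v),world(im,c[0]+(u+.5)/f-.5,c[1]+(v+.5)/f-.5,z).round(4))
E
```

```text
table
100 260 [0.2535 0.2934 0.0029] 0.002
300 270 [ 0.2419 -0.2229  0.0024] 0.0017
200 260 [0.2604 0.0346 0.0022] 0.1533
420 285 [ 0.2128 -0.5257  0.0026] 0.002
380 260 [ 0.2725 -0.4272  0.0014] 0.0015
20 180 [0.4588 0.5279 0.0028] 0.0018
450 60 [ 0.8233 -0.6302  0.0016] 0.0022
180 30 [0.8998 0.1225 0.0018] 0.1533
drawer
240 95 [ 0.7058 -0.0545  0.0116] 0.0019
165 210 [0.3865 0.1307 0.0118] 0.2125
260 160 [ 0.5258 -0.1135  0.0116] 0.0022
350 190 [ 0.4508 -0.3496  0.0115] 0.0024
350 100 [ 0.6975 -0.3524  0.0115] 0.0022
260 215 [ 0.3793 -0.1173  0.0134] 0.0029
172 150 [0.5473 0.1215 0.0127] 0.0019
tray
190 145 [0.5613 0.0735 0.0162] 0.0019
212 158 [0.5274 0.0134 0.0166] 0.0021
235 175 [ 0.4829 -0.0492  0.0161] 0.1513
case floor
140 175 [0.4768 0.2001 0.0175] 0.0017
128 152 [0.5385 0.2375 0.0188] 0.0016
140 155 [0.5306 0.2051 0.0187] 0.0041
92 172 [0.4799 0.3244 0.0282] 0.0041
135 190 [0.4359 0.2103 0.021 ] 0.0028
nest
282 120 [ 0.6355 -0.1696  0.0188] 0.0015
282 165 [ 0.5123 -0.1718  0.0172] 0.0021
332 122 [ 0.6323 -0.3031  0.0165] 0.0021
332 168 [ 0.5066 -0.3025  0.0192] 0.0017
305 170 [ 0.4995 -0.2319  0.0182] 0.0019
308 126 [ 0.6197 -0.2391  0.0183] 0.0017
```

```bash
cat > fit.py <<'E'
from h import *
def fit(model,pts):
    m=np.array(model,float);p=np.array(pts)[:,:2]
    mc=m.mean(0);pc=p.mean(0);H=(m-mc).T@(p-pc)
    a=np.arctan2(H[0,1]-H[1,0],H[0,0]+H[1,1]);R=np.array([[np.cos(a),-np.sin(a)],[np.sin(a),np.cos(a)]])
    t=pc-R@mc; res=(m@R.T+t-p)*1000
    return t,np.degrees(a),res
E
python3 - <<'E'
from fit import *
im=dict(np.load('pics/top0.npz'))
def q(pts,z,c,f): return [world(im,c[0]+(u+.5)/f-.5,c[1]+(v+.5)/f-.5,z) for u,v in pts]
def show(n,model,pts):
    t,a,r=fit(model,pts); print(n,t.round(4),round(a,2),r.round(1).tolist())
N=q([(54,44),(503,45),(512,499),(52,493)],.0182,(272,110),8)
show('nest',[(.095,.075),(.095,-.075),(-.06,-.075),(-.06,.075)],N)
S=q([(272,181),(302,181),(300,452),(270,452)],.026,(272,110),8); print('std',np.mean(S,0),'ang',np.degrees(np.arctan2(*(np.add(S[0],S[1])-S[2]-S[3])[[1,0]])))
J=q([(183,275)],.0642,(272,110),8);print('jack',J)
V=q([(335,199),(470,200),(478,400),(343,400)],.0502,(272,110),8);print(np.array(V).round(4)); show('V',[(.032,.022),(.032,-.022),(-.032,-.022),(-.032,.022)],V)
T=q([(64,66),(606,50),(614,465),(66,480)],.0212,(170,125),8)
show('tray',[(.07,.09),(.07,-.09),(-.07,-.09),(-.07,.09)],T)
C=q([(86,290),(390,322),(356,578),(40,542)],.0322,(80,80),5)
show('case',[(.07,.0825),(.07,-.0825),(-.07,-.0825),(-.07,.0825)],C)
K=q([(256,352),(316,362),(233,521),(294,526)],.026,(80,80),5)
K=q([(256,370),(315,377),(233,503),(294,509)],.0282,(80,80),5)
show('cheeks',[(.036,-.014),(.036,-.046),(-.036,-.014),(-.036,-.046)],K)
E
```

```text
nest [ 0.5553 -0.2359] 0.82 [[0.7, 0.1], [0.2, -0.1], [-0.1, 0.1], [-0.8, 0.0]]
std [ 0.55447207 -0.2369728   0.026     ] ang 0.003154304951135469
jack [array([ 0.55671976, -0.20061091,  0.0642    ])]
[[ 0.5869 -0.25    0.0502]
 [ 0.5875 -0.2933  0.0502]
 [ 0.5216 -0.2958  0.0502]
 [ 0.5207 -0.2529  0.0502]]
V [ 0.5542 -0.273 ] 1.9 [[-1.5, 0.1], [-0.6, -0.6], [1.3, -0.3], [0.8, 0.8]]
tray [0.5274 0.0136] 3.03 [[-0.2, -0.5], [0.1, 0.1], [0.2, -0.4], [-0.2, 0.8]]
case [0.497  0.2424] -4.76 [[1.8, 0.4], [2.0, -1.7], [-1.3, 1.2], [-2.5, 0.0]]
cheeks [0.4971 0.2435] -5.07 [[0.2, 0.2], [0.5, -0.2], [-0.2, -0.1], [-0.6, 0.1]]
```

play_rows --moves '[[[29, 33, 4], 6.5, 1], [[29, 33, 4], 6.5, 1], [[29, 33, 4], 6.5, 1], [[29, 33, 4], 6.5, 1], [[29, 33, 4], 6.5, 1], [[29, 33, 0], 6.5, 1], [[29, 33, 0], 6.5, 1], [[29, 33, 0], 6.5, 1], [[29, 33, 0], 6.5, 1], [[29, 33, 0], 6.5, 1]]'

```text
time_s: 1.1
position: [0.5545, -0.2351, 0.2511]
tcp_rot: [-1.571, 0.0, -1.567]
ft_force: [0.8, -0.9, -0.6]
grip_width: 0.0851
```

play_rows --moves '[[[0, 0, 0], 0.5, 1], [[0, 0, 0], 0, 1], [[0, 0, 0], 0, 1]]'

```text
time_s: 1.4
position: [0.5529, -0.2379, 0.2508]
tcp_rot: [-1.572, -0.0, -1.565]
ft_force: [0.7, -0.8, -0.3]
grip_width: 0.085
```

```bash
python3 - <<'E'
from h import *
im=grab('wrist','w1')
s=np.load('pics/w1.npz');print(s['pos'],s['rot'],im['mount'].round(4).tolist(),im['fx'],im['cx'],im['cy'],im['color'].shape, im.keys())
cv2.imwrite('pics/w1.png',cv2.resize(im['color'][:,:,::-1],(800,600),interpolation=cv2.INTER_CUBIC))
E
```

```text
[ 0.55290836 -0.2378501   0.25082201] [-1.57206083e+00 -4.54585226e-04 -1.56505475e+00] [[0.0003, -0.9613, -0.2755, -0.0703], [0.0001, 0.2755, -0.9613, -0.1422], [1.0, 0.0002, 0.0002, -0.0013], [0.0, 0.0, 0.0, 1.0]] 297.3186396354542 253.06291433442868 193.2608174676234 (384, 512, 3) dict_keys(['color', 'depth', 'fx', 'fy', 'cx', 'cy', 'mount'])
```

View pics/w1.png

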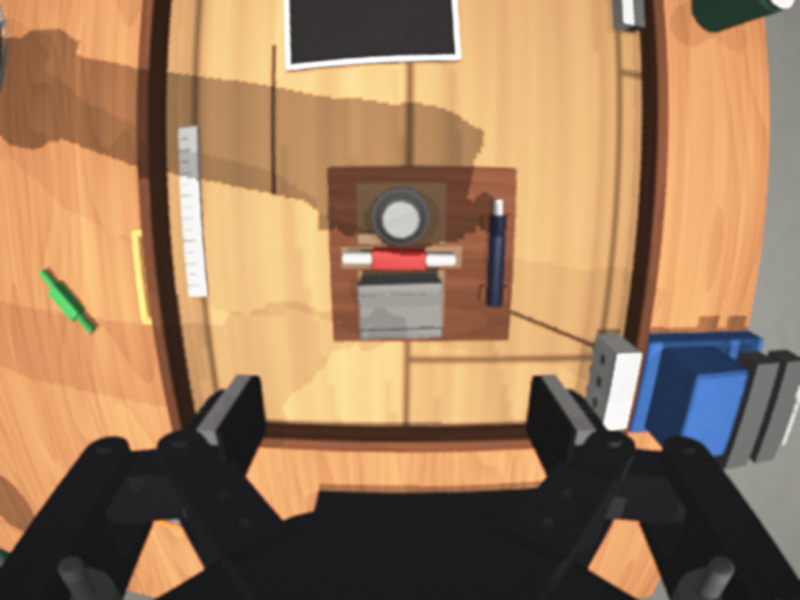

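play_rows --moves '[[[0, -15, -30], 0, 1], [[0, -15, -30], 0, 1], [[0, -10, -30], 0, 1], [[0, 0, 0], 0, 1], [[0, 0, 0], 0, 1], [[0, 0, 0], 0, 1]]'

```text
time_s: 2.05
position: [0.5547, -0.2765, 0.1633]
tcp_rot: [-1.568, -0.001, -1.563]
ft_force: [-0.1, 0.6, 0.9]
grip_width: 0.0855
```

```bash
cat >> fit.py <<'E'
def wray(s,u,v):
    x=(u-s['cx'])/s['fx'];y=(v-s['cy'])/s['fy'];r=np.hypot(x,y)
    k=np.sin(r)/r if r>1e-9 else 1
    d=np.array([x*k,-y*k,-np.cos(r)])
    R=RR(s['rot']);M=s['mount'];return s['pos']+R@M[:3,3],R@M[:3,:3]@d,
def ww(s,u,v,z=None):
    o,d=wray(s,u,v)
    if z is None:
        x=(u-s['cx'])/s['fx'];y=(v-s['cy'])/s['fy'];r=np.hypot(x,y)
        return o+d/np.cos(r)*float(s['depth'][int(round(v)),int(round(u))])
    return o+d*(z-o[2])/d[2]
def wproj(s,P):
    R=RR(s['rot']);M=s['mount'];o=s['pos']+R@M[:3,3];C=R@M[:3,:3]
    p=C.T@(np.array(P)-o);x,y,z=p[0],-p[1],-p[2];rr=np.hypot(x,y);t=np.arctan2(rr,z)
    return s['cx']+s['fx']*t*x/rr,s['cy']+s['fy']*t*y/rr
def crop(im,u0,v0,w,h,f,n): cv2.imwrite(f'pics/{n}.png',cv2.resize(im['color'][v0:v0+h,u0:u0+w,::-1],None,fx=f,fy=f,interpolation=cv2.INTER_CUBIC))
def qq(fn,im,pts,z,c,f): return [fn(im,c[0]+(u+.5)/f-.5,c[1]+(v+.5)/f-.5,z) for u,v in pts]
def show(n,model,pts):
    t,a,r=fit(model,pts); print(n,t.round(4),round(a,2),r.round(1).tolist())
E
python3 - <<'E'
from fit import *
im=grab('wrist','w2');s=dict(np.load('pics/w2.npz'));print(s['pos'],s['rot'])
cv2.imwrite('pics/w2.png',cv2.resize(im['color'][:,:,::-1],(800,600),interpolation=cv2.INTER_CUBIC))
for u,v in [(350,140),(215,140)]: print(ww(s,u,v))
crop(im,170,60,190,150,4,'w2c')
E
```

```text
[ 0.55471709 -0.27650939  0.16326546] [-1.56831938e+00 -7.08201783e-04 -1.56282992e+00]
[ 0.65374391 -0.23334226  0.00861961]
[ 0.51762695 -0.23418916  0.02711759]
```

View pics/w2.png

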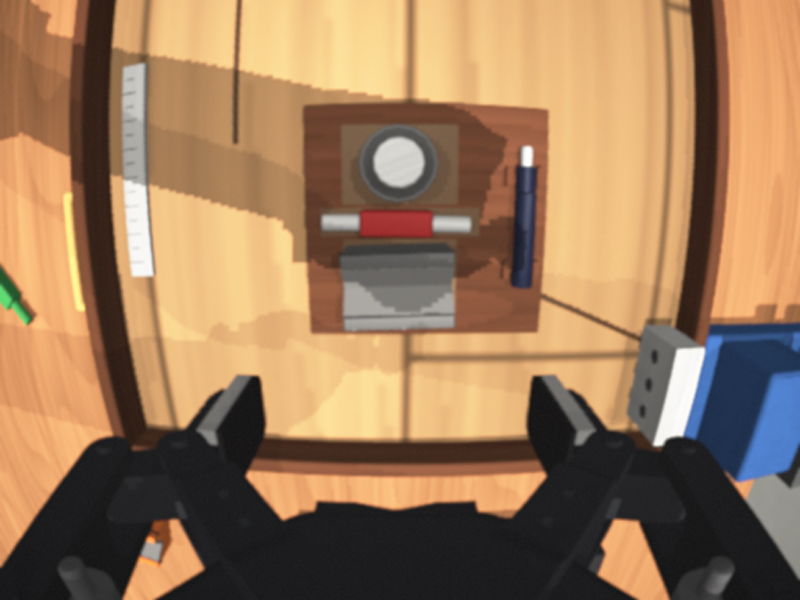

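View pics/w2c.png

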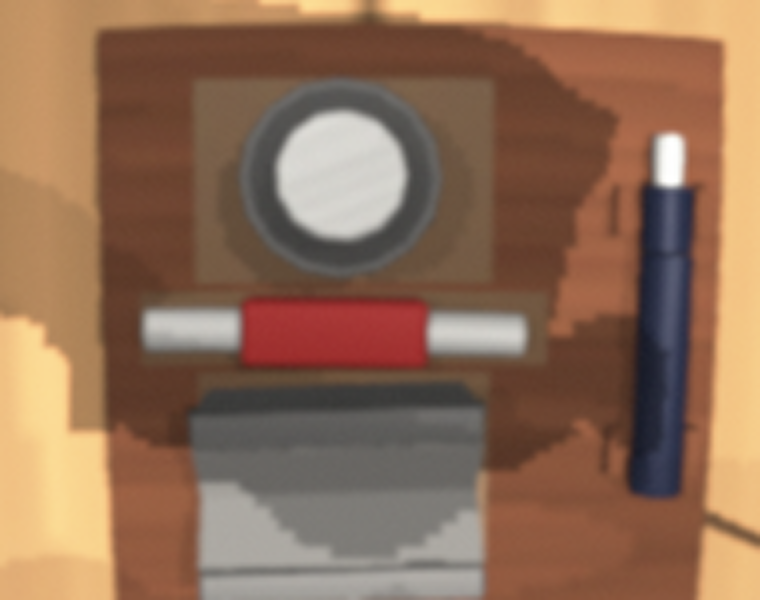

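```bash
python3 - <<'E'
from fit import *
s=dict(np.load('pics/w2.npz'))
o=(170,60)
f=1.5625
N=qq(ww,s,[(304,107),(548,110),(538,332),(311,332)],.016,(0,0),f)
show('nest',[(-.06,.075),(.095,.075),(.095,-.075),(-.06,-.075)],N)
B=qq(ww,s,[(194,79),(494,79),(494,283),(193,283)],.016,o,4); show('jackbay',[(-.036,.061),(.036,.061),(.036,.011),(-.036,.011)],B)
S=qq(ww,s,[(143,330),(527,334)],.024,o,4);print('rod ends',np.array(S).round(4),np.mean(S,0).round(4),np.degrees(np.arctan2(*(S[1]-S[0])[[1,0]])))
S=qq(ww,s,[(242,334),(427,334)],.030,o,4);print('sleeve',np.array(S).round(4),np.mean(S,0).round(4))
print('jack',qq(ww,s,[(342,176)],.068,o,4), 'body',qq(ww,s,[(341,178)],.048,o,4))
V=qq(ww,s,[(192,408),(484,406)],.054,o,4)+qq(ww,s,[(345,330),(454,328)],.054,(0,0),f)
print(np.array(V).round(4));show('V',[(-.032,.022),(.032,.022),(-.032,-.022),(.032,-.022)],V)
E
```

```text
nest [ 0.5561 -0.2367] 0.57 [[-0.9, 1.8], [1.0, 1.1], [0.5, -1.0], [-0.6, -1.9]]
jackbay [ 0.5559 -0.2365] 0.48 [[-0.1, 0.0], [-0.1, -0.1], [-0.6, 0.0], [0.7, 0.0]]
rod ends [[ 0.5079 -0.2365  0.024 ]
 [ 0.5997 -0.2367  0.024 ]] [ 0.5538 -0.2366  0.024 ] -0.16973530846979587
sleeve [[ 0.5321 -0.2369  0.03  ]
 [ 0.5751 -0.2366  0.03  ]] [ 0.5536 -0.2367  0.03  ]
jack [array([ 0.55469513, -0.20092647,  0.068     ])] body [array([ 0.55466637, -0.20092585,  0.048     ])]
[[ 0.523  -0.2502  0.054 ]
 [ 0.5858 -0.2493  0.054 ]
 [ 0.5246 -0.2952  0.054 ]
 [ 0.5874 -0.2935  0.054 ]]
V [ 0.5552 -0.2721] 1.46 [[-0.3, -0.7], [0.8, 0.1], [-0.9, 0.3], [0.4, 0.3]]
```

play_rows --moves '[[[1, 4.5, -30], 0.4, 1], [[0, 0, -30], 0, 1], [[0, 0, -30], 0, 1], [[0, 0, -25], 0, 1], [[0, 0, -15], 0, 1], [[0, 0, -10], 0, 1], [[0, 0, 0], 0, 1], [[0, 0, 0], 0, 1]]'

```text
time_s: 2.9
position: [0.5557, -0.2723, 0.0224]
tcp_rot: [-1.569, -0.001, -1.555]
ft_force: [-0.1, 0.2, -0.4]
grip_width: 0.0852
```

```bash
python3 - <<'E'
from fit import *
im=grab('wrist','w3');s=dict(np.load('pics/w3.npz'));print(s['pos'],s['rot'])
cv2.imwrite('pics/w3.png',cv2.resize(im['color'][:,:,::-1],(800,600),interpolation=cv2.INTER_CUBIC))
E
```

```text
[ 0.55568466 -0.27228714  0.02242502] [-1.56926306e+00 -6.49341137e-04 -1.55549765e+00]
```

View pics/w3.png

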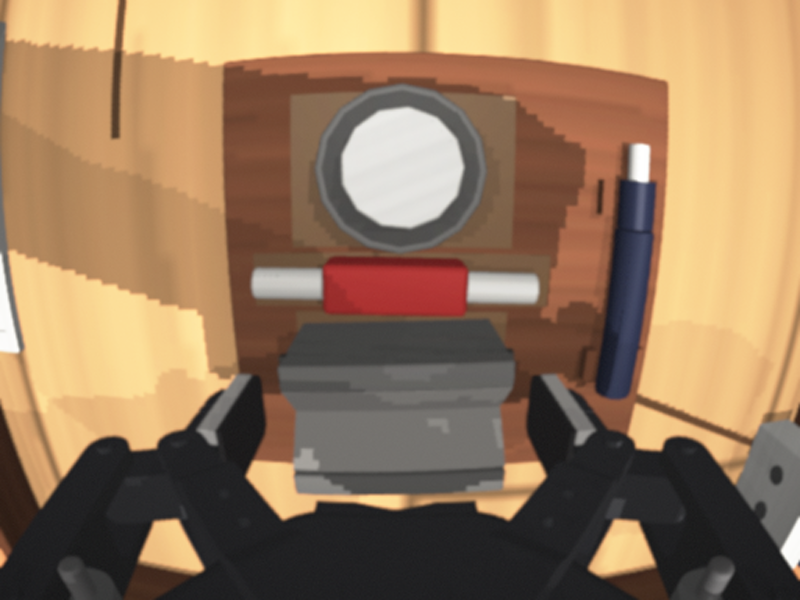

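play_rows --moves '[[[0, 0, 0], 0, 0.75], [[0, 0, 0], 0, 0.7], [[0, 0, 0], 0, 0.6], [[0, 0, 0], 0, 0.5], [[0, 0, 0], 0, 0.5], [[0, 0, 0], 0, 0.5], [[0, 0, 0], 0, 0.5]]' --grip_force 70

```text
time_s: 3.65
position: [0.5558, -0.2725, 0.0229]
tcp_rot: [-1.569, -0.001, -1.556]
ft_force: [-0.3, 1.1, 7.0]
grip_width: 0.0623
```

```bash
python3 - <<'E'
from fit import *
im=grab('wrist','w4');s=dict(np.load('pics/w4.npz'));print(s['pos'],s['rot'],status.sense()['grip_width'])
cv2.imwrite('pics/w4.png',cv2.resize(im['color'][:,:,::-1],(800,600),interpolation=cv2.INTER_CUBIC))
E
```

```text
[ 0.55582869 -0.2724999   0.02287462] [-1.56850779e+00 -1.16836614e-03 -1.55563894e+00] 0.06212509218085156
```

View pics/w4.png

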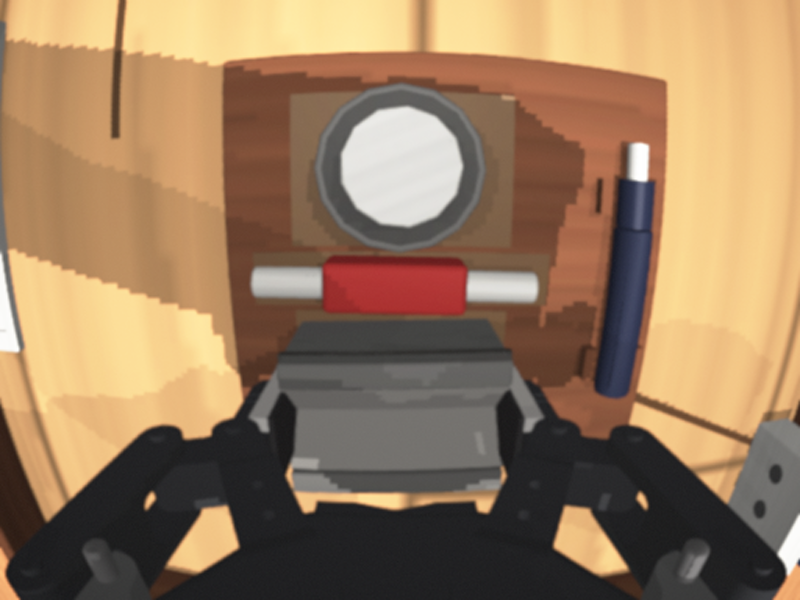

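play_rows --moves '[[[0, 0, 5], 0, 0.5], [[0, 0, 20], 0, 0.5], [[0, 0, 30], 0, 0.5], [[0, 0, 30], 0, 0.5], [[-2, 20, 5], 0, 0.5], [[-4, 40, 0], 0, 0.5], [[-4, 40, 0], 0, 0.5], [[-4, 40, 0], 0, 0.5], [[-4, 40, 0], 0, 0.5], [[-4, 36, 0], 0, 0.5]]'

```text
time_s: 4.7
position: [0.5315, -0.0534, 0.1109]
tcp_rot: [-1.572, 0.001, -1.555]
ft_force: [0.0, 0.7, -3.9]
grip_width: 0.0621
```

play_rows --moves '[[[-3, 20, 0], 0, 0.5], [[0, 5, -20], 0, 0.5], [[0, 0, -30], 0, 0.5], [[0, 0, -20], 0, 0.5], [[0, 0, -12], 0, 0.5], [[0, 0, -6], 0, 0.5], [[0, 0, -3], 0, 0.5], [[0, 0, 0], 0, 0.5], [[0, 0, 0], 0, 0.5]]'

```text
time_s: 5.6
position: [0.5305, -0.031, 0.0211]
tcp_rot: [-1.569, -0.0, -1.556]
ft_force: [-0.8, 0.1, -3.7]
grip_width: 0.0617
```

```bash
python3 - <<'E'
from fit import *
im=grab('wrist','w5');s=dict(np.load('pics/w5.npz'));print(s['pos'],s['rot'],status.sense()['grip_width'],status.sense()['ft_force'])
cv2.imwrite('pics/w5.png',cv2.resize(im['color'][:,:,::-1],(800,600),interpolation=cv2.INTER_CUBIC))
E
```

```text
[ 0.53052681 -0.03104459  0.02110072] [-1.56909478e+00 -1.99950477e-05 -1.55576398e+00] 0.06221710092960271 [-0.10647293 -0.1659834  -4.41470696]
```

View pics/w5.png

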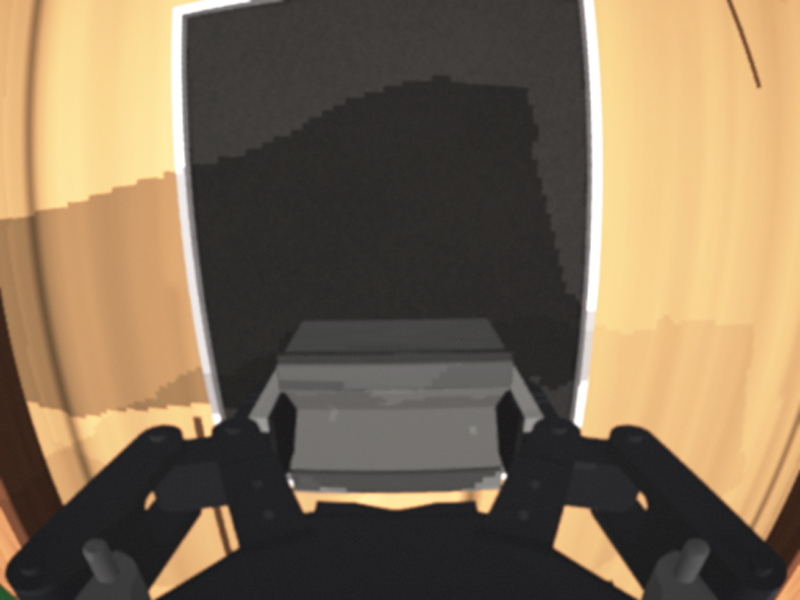

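play_rows --moves '[[[0, 0, -1], 0, 0.5], [[0, 0, 0], 0, 0.5], [[0, 0, 0], 0, 0.5]]'

```text
time_s: 5.95
position: [0.5305, -0.0311, 0.0208]
tcp_rot: [-1.569, -0.001, -1.556]
ft_force: [-3.9, -0.6, 10.6]
grip_width: 0.062
```

play_rows --moves '[[[0, 0, -1], 0, 0.5], [[0, 0, 0], 0, 0.5], [[0, 0, 0], 0, 0.5]]'

```text
time_s: 6.25
position: [0.5305, -0.0312, 0.0208]
tcp_rot: [-1.569, -0.001, -1.556]
ft_force: [-8.5, 0.2, 22.6]
grip_width: 0.0622
```

play_rows --moves '[[[0, 0, 1.5], 0, 0.5], [[0, 0, 0], 0, 0.8], [[0, 0, 0], 0, 0.95], [[0, 0, 0], 0, 0.95], [[0, 0, 0], 0, 0.95], [[0, 0, 0], 0, 0.95], [[0, 0, 20], 0, 0.95], [[0, 0, 30], 0, 0.95], [[0, 0, 30], 0, 0.95]]'

```text
time_s: 7.15
position: [0.5293, -0.0309, 0.1002]
tcp_rot: [-1.572, 0.0, -1.555]
ft_force: [0.5, -0.3, 0.2]
grip_width: 0.0809
```

play_rows --moves '[[[3, -20, 5], 0, 1], [[5, -40, 0], 0, 1], [[5, -40, 0], 0, 1], [[5, -40, 0], 0, 1], [[5, -20, 0], 0, 1], [[2, -9, 0], 0, 1], [[0, 0, 0], 0, 1], [[0, 0, 0], 0, 1]]'

```text
time_s: 7.95
position: [0.5548, -0.1983, 0.1046]
tcp_rot: [-1.571, 0.001, -1.554]
ft_force: [-0.2, 0.2, -0.1]
grip_width: 0.0851
```

```bash
python3 - <<'E'
from fit import *
im=grab('wrist','w6');s=dict(np.load('pics/w6.npz'));print(s['pos'],s['rot'])
cv2.imwrite('pics/w6.png',cv2.resize(im['color'][:,:,::-1],(800,600),interpolation=cv2.INTER_CUBIC))
im=grab('top','t6')
crop(im,170,110,180,80,4,'t6')
E
```

```text
[ 0.55476702 -0.19828757  0.1046429 ] [-1.57108977e+00  1.12772709e-03 -1.55408190e+00]
```

View pics/w6.png

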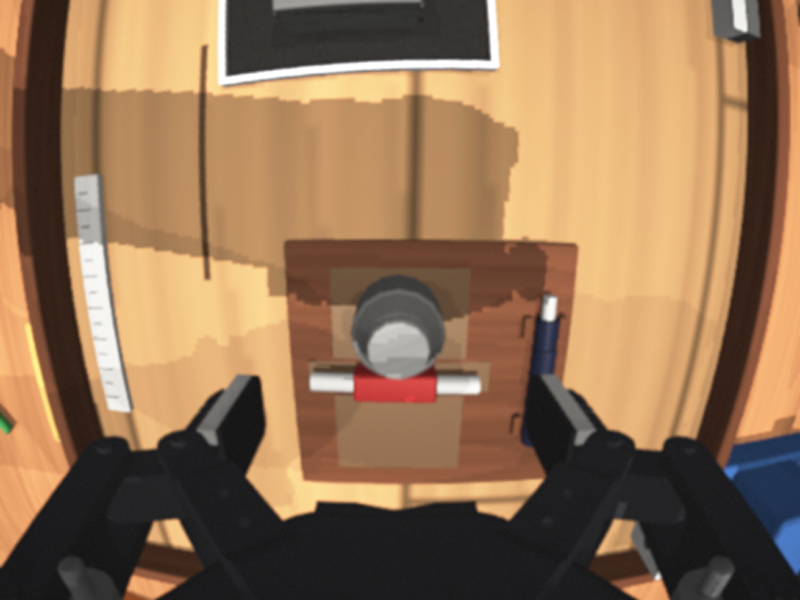

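View pics/t6.png

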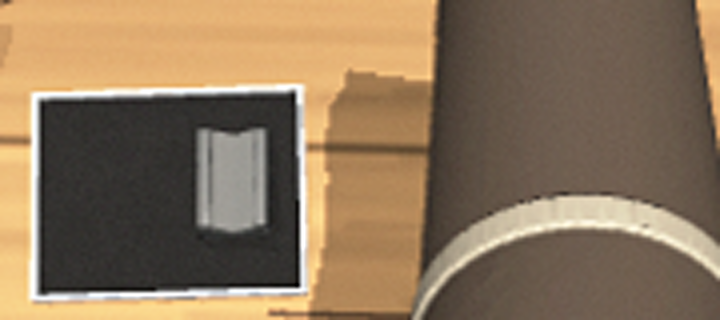

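```bash
python3 - <<'E'
from fit import *
s=dict(np.load('pics/w6.npz')); s['pos']=np.array([.555,-.2005,.1045])
print(qq(ww,s,[(399,347)],.068,(0,0),1.5625), qq(ww,s,[(312,381),(481,386)],.024,(0,0),1.5625))
B=qq(ww,s,[(331,268),(469,269),(465,466),(340,467)],.016,(0,0),1.5625)
show('n',[(-.036,.061),(.036,.061),(.036,-.061),(-.036,-.061)],B)
E
```

```text
[array([ 0.55506778, -0.20055154,  0.068     ])] [array([ 0.50947472, -0.23851806,  0.024     ]), array([ 0.60026304, -0.24003249,  0.024     ])]
n [ 0.5575 -0.239 ] 1.61 [[-0.5, -0.5], [1.0, 0.9], [-2.2, -0.0], [1.7, -0.3]]
```

play_rows --moves '[[[0, 0, -25], 0, 1], [[0, 0, -25], 0, 1], [[0, 0, -17.5], 0, 1], [[0, 0, -10], 0, 1], [[0, 0, -5], 0, 1], [[0, 0, 0], 0, 1], [[0, 0, 0], 0, 0.7], [[0, 0, 0], 0, 0.6], [[0, 0, 0], 0, 0.5], [[0, 0, 0], 0, 0.3]]'

```text
time_s: 9.05
position: [0.5555, -0.2003, 0.0235]
tcp_rot: [-1.569, -0.001, -1.556]
ft_force: [-1.2, 0.6, 5.9]
grip_width: 0.0422
```

play_rows --moves '[[[0, 0, 0], 0, 0.2], [[0, 0, 0], 0, 0.2], [[0, 0, 0], 0, 0.2], [[0, 0, 0], 0, 0.2], [[0, 0, 0], 0, 0.2]]'

```text
time_s: 9.55
position: [0.5555, -0.2003, 0.0235]
tcp_rot: [-1.569, -0.001, -1.556]
ft_force: [-1.2, 0.3, 4.9]
grip_width: 0.0417
```

```bash
python3 - <<'E'
from fit import *
im=grab('wrist','w7');s=dict(np.load('pics/w7.npz'));print(s['pos'],s['rot'])
cv2.imwrite('pics/w7.png',cv2.resize(im['color'][:,:,::-1],(800,600),interpolation=cv2.INTER_CUBIC))
E
```

```text
[ 0.55548375 -0.20031607  0.02349697] [-1.56925557e+00 -6.53846629e-04 -1.55575239e+00]
```

View pics/w7.png

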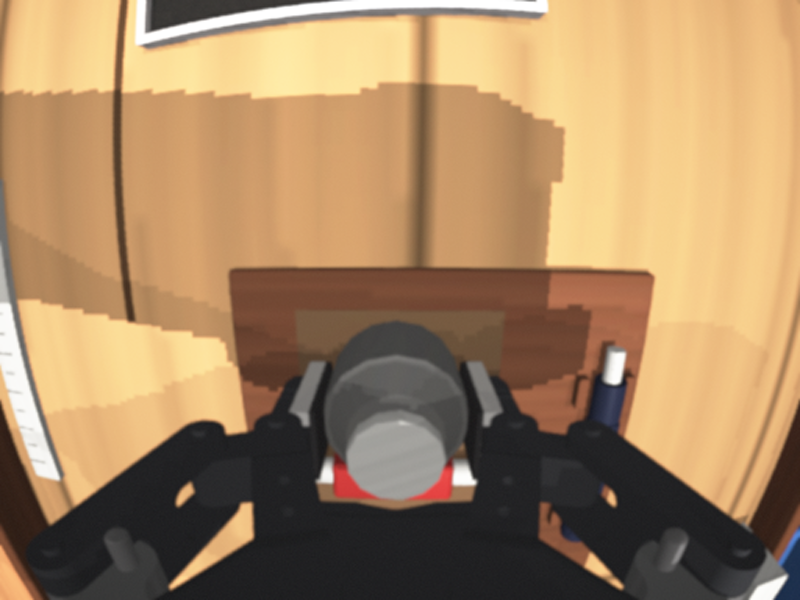

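play_rows --moves '[[[0, 0, 5], 0, 0.2], [[0, 0, 20], 0, 0.2], [[0, 0, 30], 0, 0.2], [[0, 0, 30], 0, 0.2], [[-2, 20, 5], 0, 0.2], [[-5, 40, 0], 0, 0.2], [[-5, 40, 0], 0, 0.2], [[-5, 40, 0], 0, 0.2], [[-5, 40, 0], 0, 0.2], [[-5, 40, 0], 0, 0.2]]'

```text
time_s: 10.6
position: [0.5271, 0.0212, 0.1125]
tcp_rot: [-1.571, -0.0, -1.556]
ft_force: [0.3, 0.2, -2.7]
grip_width: 0.0423
```

play_rows --moves '[[[-3, 24, 0], 0, 0.2], [[0, 10, -20], 0, 0.2], [[0, 0, -30], 0, 0.2], [[0, 0, -20], 0, 0.2], [[0, 0, -12], 0, 0.2], [[0, 0, -6], 0, 0.2], [[0, 0, -3], 0, 0.2], [[0, 0, -1], 0, 0.2], [[0, 0, 0], 0, 0.2], [[0, 0, 0], 0, 0.2]]'

```text
time_s: 11.6
position: [0.525, 0.0538, 0.0215]
tcp_rot: [-1.57, -0.0, -1.556]
ft_force: [-4.8, -0.0, 7.5]
grip_width: 0.0419
```

Contact at the expected height. Release.

play_rows --moves '[[[0, 0, 0.5], 0, 0.2], [[0, 0, 0], 0, 0.6], [[0, 0, 0], 0, 0.8], [[0, 0, 0], 0, 0.8], [[0, 0, 0], 0, 0.8], [[0, 0, 0], 0, 0.8], [[0, 0, 20], 0, 0.8], [[0, 0, 30], 0, 0.8], [[0, 0, 30], 0, 0.8], [[0, 0, 10], 0, 0.8]]'

```text
time_s: 12.6
position: [0.5263, 0.0543, 0.1136]
tcp_rot: [-1.567, 0.0, -1.556]
ft_force: [0.5, -0.2, 0.7]
grip_width: 0.0683
```

```bash
python3 - <<'E'
from fit import *
print(np.degrees(status.sense()['joint_pos']).round(1))
im=grab('wrist','w8');grab('top','t8')
s=dict(np.load('pics/w8.npz'));print(s['pos'],s['rot'])
cv2.imwrite('pics/w8.png',cv2.resize(im['color'][:,:,::-1],(800,600),interpolation=cv2.INTER_CUBIC))
E
```

```text
[  8.9  24.3 -25.3 110.7  13.8  47.7 -22.9]
[0.52633598 0.05434763 0.11355739] [-1.56671304e+00  4.42520504e-04 -1.55554044e+00]
```

View pics/w8.png

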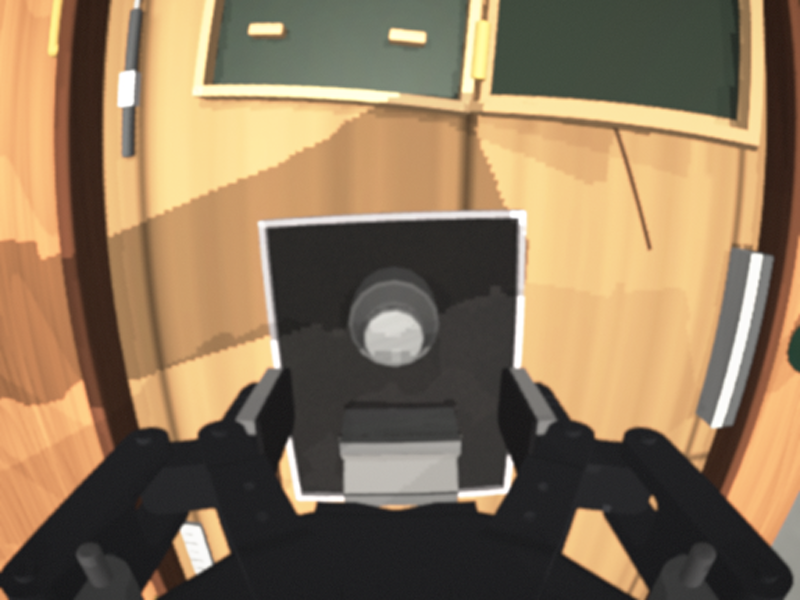

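play_rows --moves '[[[-10, 30, 20], 0, 0.8], [[-10, 40, 20], 0, 0.8], [[-10, 35, 20], 0, 0.8], [[0, 0, 0], 0, 0.8], [[0, 0, 0], 0, 0.8], [[0, 0, 0], 0, 0.8]]'

```text
time_s: 13.3
position: [0.4944, 0.1574, 0.1693]
tcp_rot: [-1.573, -0.001, -1.557]
ft_force: [-0.1, -0.7, -0.7]
grip_width: 0.0686
```

```bash
python3 - <<'E'
from fit import *
im=grab('wrist','w9');s=dict(np.load('pics/w9.npz'));print(s['pos'],s['rot'])
cv2.imwrite('pics/w9.png',cv2.resize(im['color'][:,:,::-1],(800,600),interpolation=cv2.INTER_CUBIC))
crop(im,160,60,150,150,5,'w9c')
E
```

```text
[0.49444227 0.15739238 0.16926329] [-1.57293927e+00 -1.38743423e-03 -1.55681660e+00]
```

View pics/w9.png

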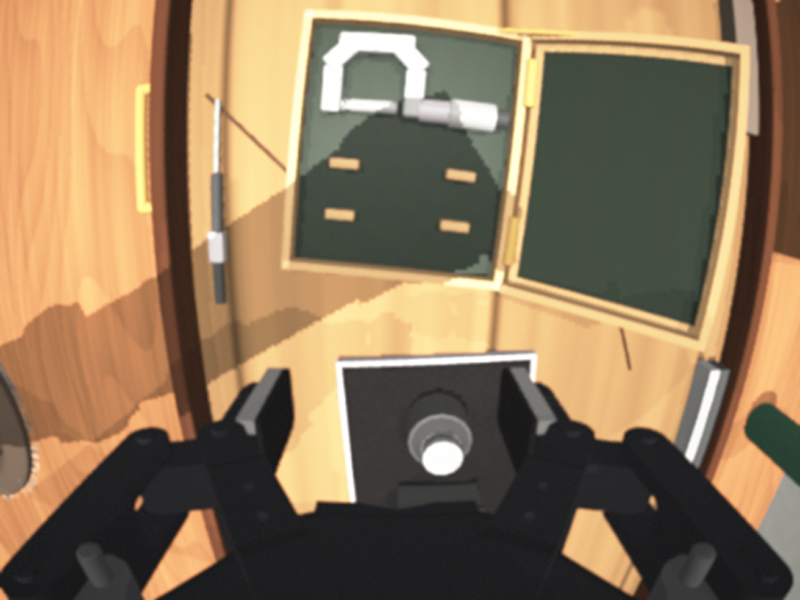

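View pics/w9c.png

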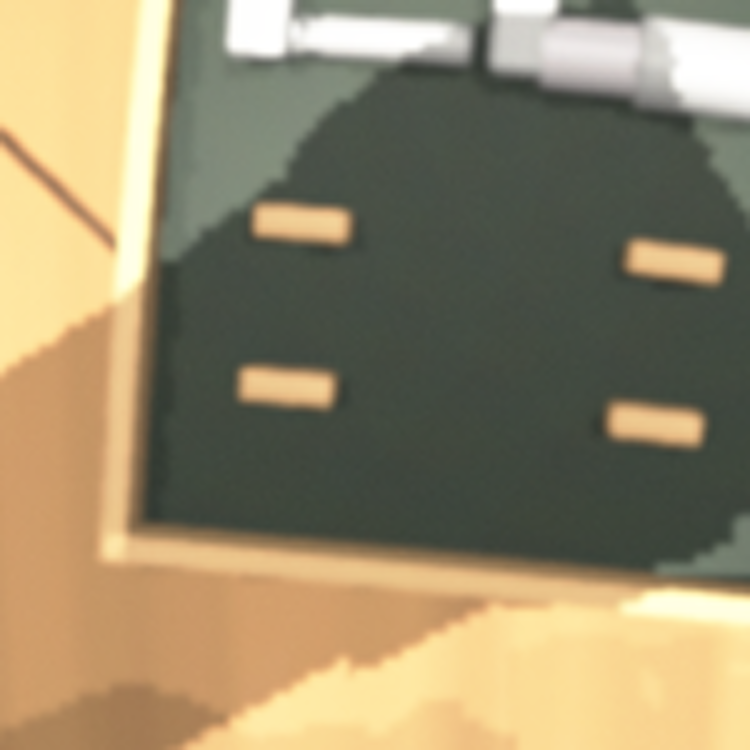

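```bash
python3 - <<'E'
from fit import *
s=dict(np.load('pics/w9.npz'))
m=[(-.036,-.014),(.036,-.014),(-.036,-.046),(.036,-.046)]
for p in [s['pos'],np.array([.495,.1585,.1705])]:
    s['pos']=p
    K=qq(ww,s,[(303,221),(676,261),(288,386),(657,423)],.026,(160,60),5)
    t,a,r=fit(m,K);show('cheeks',m,K);print('place',t+RR([0,0,np.radians(a)])[:2,:2]@[0,-.03],np.mean(K,0))
E
```

```text
cheeks [0.4974 0.2444] -5.1 [[-0.3, 0.0], [0.3, 0.2], [-0.2, 0.0], [0.2, -0.2]]
place [0.49473917 0.21452289] [0.49473917 0.21452289 0.026     ]
cheeks [0.498  0.2455] -5.1 [[-0.1, -0.1], [0.2, 0.1], [-0.1, 0.1], [0.0, -0.1]]
place [0.49530658 0.21557254] [0.49530658 0.21557254 0.026     ]
```

play_rows --moves '[[[5, -33, 0], 7.5, 0.55], [[5, -33, 0], 7.5, 0.55], [[5, -33, 0], 7.5, 0.55], [[5, -33, 0], 7.5, 0.55], [[5, -33, 0], 7.5, 0.55], [[5, -33, 0], 7.5, 0.55], [[5, -33, 0], 7.5, 0.55], [[5, -33, 0], 7.5, 0.55], [[5, -33, 0], 7.5, 0.55], [[5, -33, 0], 7.5, 0.55]]'

```text
time_s: 14.35
position: [0.5439, -0.174, 0.1696]
tcp_rot: [-1.571, 0.002, -0.244]
ft_force: [0.2, -0.2, 0.1]
grip_width: 0.0469
```

play_rows --moves '[[[5, -33, 0], 7.5, 0.55], [[4, -32, -20], 6.9, 0.55], [[0, 0, -30.5], 0, 0.55], [[0, 0, 0], 0, 0.55], [[0, 0, 0], 0, 0.55], [[0, 0, 0], 0, 0.55]]'

```text
time_s: 14.95
position: [0.5545, -0.2355, 0.1215]
tcp_rot: [-1.571, -0.001, 0.005]
ft_force: [-0.3, 0.1, 0.4]
grip_width: 0.047
```

```bash
python3 - <<'E'
from fit import *
im=grab('wrist','w10');s=dict(np.load('pics/w10.npz'));print(s['pos'],s['rot'],np.degrees(status.sense()['joint_pos']).round(0))
cv2.imwrite('pics/w10.png',cv2.resize(im['color'][:,:,::-1],(800,600),interpolation=cv2.INTER_CUBIC))
E
```

```text
[ 0.55447581 -0.23545256  0.12147057] [-1.57087352e+00 -1.22970702e-03  5.35686507e-03] [ 45.  33. -37.  99.  23.  56.  89.]
```

View pics/w10.png

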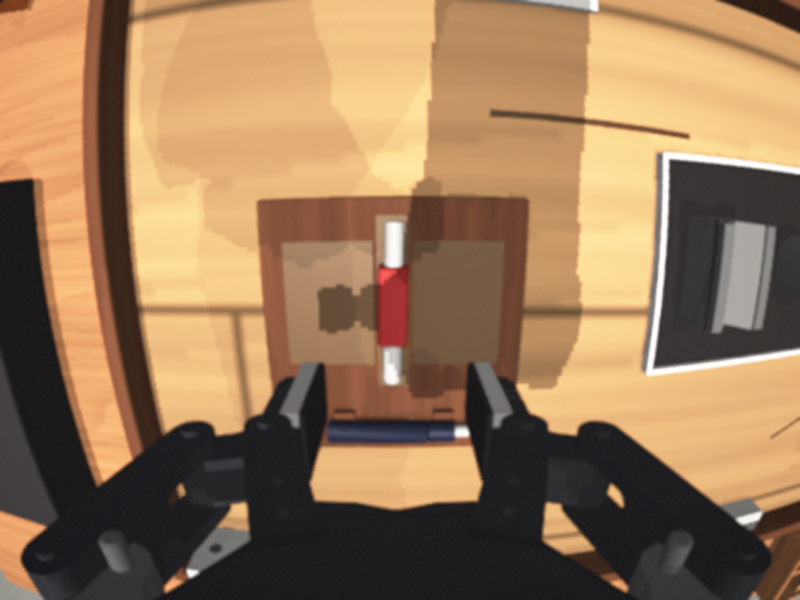

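```bash
python3 - <<'E'
from fit import *
s=dict(np.load('pics/w10.npz'))
for p in [s['pos'],np.array([.554,-.2365,.120])]:
    s['pos']=p
    K=qq(ww,s,[(394.5,222),(392,385)],.024,(0,0),1.5625);print(np.mean(K,0).round(4),np.degrees(np.arctan2(*(K[0]-K[1])[[1,0]])),np.linalg.norm(K[0]-K[1]))
    K=qq(ww,s,[(393,265),(393,347)],.032,(0,0),1.5625);print(np.mean(K,0).round(4),np.linalg.norm(K[0]-K[1]))
    B=qq(ww,s,[(282,241),(504,241),(500,363),(290,363)],.016,(0,0),1.5625);show('n',[(-.036,-.061),(-.036,.061),(.036,.061),(.036,-.061)],B)
E
```

```text
[ 0.5552 -0.2364  0.024 ] 179.36330492807275 0.09241620246246293
[ 0.5524 -0.2365  0.032 ] 0.04464039323596955
n [ 0.5556 -0.236 ] 0.5 [[0.4, 0.2], [-0.1, 0.6], [-0.3, -1.4], [0.1, 0.6]]
[ 0.5543 -0.2375  0.024 ] 179.36330492807275 0.09184899543876933
[ 0.5515 -0.2375  0.032 ] 0.04435694770663247
n [ 0.5547 -0.2371] 0.5 [[0.2, -0.2], [-0.4, 1.0], [-0.1, -1.1], [0.3, 0.2]]
```

play_rows --moves '[[[0, -0.5, -30], 0, 0.55], [[0, 0, -30], 0, 0.55], [[0, 0, -25], 0, 0.55], [[0, 0, -11], 0, 0.55], [[0, 0, -5], 0, 0.55], [[0, 0, 0], 0, 0.55], [[0, 0, 0], 0, 0.4], [[0, 0, 0], 0, 0.3], [[0, 0, 0], 0, 0.2], [[0, 0, 0], 0, 0.1]]' --grip_force 40

```text
time_s: 16.0
position: [0.5544, -0.2369, 0.0203]
tcp_rot: [-1.572, -0.001, 0.004]
ft_force: [-1.7, -0.1, 6.1]
grip_width: 0.0147
```

play_rows --moves '[[[0, 0, 0], 0, 0], [[0, 0, 0], 0, 0], [[0, 0, 0], 0, 0], [[0, 0, 0], 0, 0], [[0, 0, 0], 0, 0]]'

```text
time_s: 16.5
position: [0.5543, -0.2369, 0.0203]
tcp_rot: [-1.572, -0.001, 0.005]
ft_force: [-1.5, -0.2, 6.4]
grip_width: 0.0148
```

```bash
python3 - <<'E'
from fit import *
im=grab('wrist','w11');s=dict(np.load('pics/w11.npz'));print(s['pos'],s['rot'],np.degrees(status.sense()['joint_pos']).round(0))
cv2.imwrite('pics/w11.png',cv2.resize(im['color'][:,:,::-1],(800,600),interpolation=cv2.INTER_CUBIC))
E
```

```text
[ 0.55434774 -0.23687492  0.02028709] [-1.57154741e+00 -1.12705989e-03  4.56640788e-03] [ 42.  40. -33. 103.  29.  46.  85.]
```

View pics/w11.png

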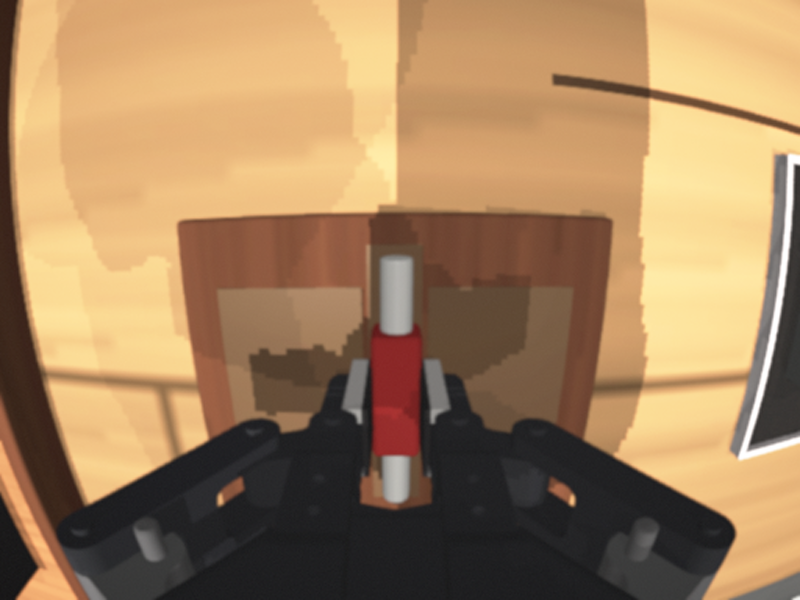

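```bash
python3 - <<'E'
from fit import *
s=dict(np.load('pics/w11.npz'))
for p in [s['pos'],np.array([.554,-.237,.019])]:
    s['pos']=p
    K=qq(ww,s,[(396,257),(396,500)],.024,(0,0),1.5625);print(np.mean(K,0).round(4),np.linalg.norm(K[0]-K[1]))
    K=qq(ww,s,[(396,328),(396,455)],.032,(0,0),1.5625);print(np.mean(K,0).round(4),np.linalg.norm(K[0]-K[1]), np.array(K).round(4))
    B=qq(ww,s,[(217,289),(574,287)],.016,(0,0),1.5625);print(B)
E
```

```text
[ 0.5548 -0.2364  0.024 ] 0.09245773949517326
[ 0.5512 -0.2365  0.032 ] 0.0454961684014932 [[ 0.5284 -0.2366  0.032 ]
 [ 0.5739 -0.2364  0.032 ]]
[array([ 0.52063068, -0.29787183,  0.016     ]), array([ 0.51939853, -0.17573638,  0.016     ])]
[ 0.5537 -0.2366  0.024 ] 0.09159806533664058
[ 0.5502 -0.2366  0.032 ] 0.04504719672628278 [[ 0.5276 -0.2367  0.032 ]
 [ 0.5727 -0.2365  0.032 ]]
[array([ 0.51995092, -0.29746048,  0.016     ]), array([ 0.5187296, -0.1763986,  0.016    ])]
```

play_rows --moves '[[[0, 0, 5], 0, 0], [[0, 0, 20], 0, 0], [[0, 0, 30], 0, 0], [[0, 0, 30], 0, 0], [[-2, 15, 16], 0, 0], [[-4, 30, 0], -0.4, 0], [[-5, 38, 0], -0.5, 0], [[-5, 38, 0], -0.5, 0], [[-5, 38, 0], -0.5, 0], [[-5, 38, 0], -0.5, 0]]'

```text
time_s: 17.55
position: [0.5265, -0.0371, 0.1201]
tcp_rot: [-1.571, 0.001, -0.037]
ft_force: [1.5, 0.7, -0.5]
grip_width: 0.0146
```

play_rows --moves '[[[-5, 38, 0], -0.5, 0], [[-5, 38, 0], -0.5, 0], [[-5, 38, 0], -0.5, 0], [[-5, 38, 0], -0.5, 0], [[-5, 38, 0], -0.5, 0], [[-5, 38, 0], -0.5, 0], [[-3, 26.5, 0], -0.5, 0], [[0, 0, 0], 0, 0], [[0, 0, 0], 0, 0], [[0, 0, 0], 0, 0]]'

```text
time_s: 18.55
position: [0.4944, 0.214, 0.1199]
tcp_rot: [-1.572, 0.001, -0.099]
ft_force: [-1.6, 0.6, -0.8]
grip_width: 0.0148
```

```bash
python3 - <<'E'
from fit import *
im=grab('wrist','w12');s=dict(np.load('pics/w12.npz'));print(s['pos'],s['rot'],np.degrees(status.sense()['joint_pos']).round(0))
cv2.imwrite('pics/w12.png',cv2.resize(im['color'][:,:,::-1],(800,600),interpolation=cv2.INTER_CUBIC))
E
```

```text
[0.49438853 0.21399271 0.11992264] [-1.57187702e+00  6.09859013e-04 -9.88253013e-02] [  3.  28. -41. 108.  23.  52.  35.]
```

View pics/w12.png

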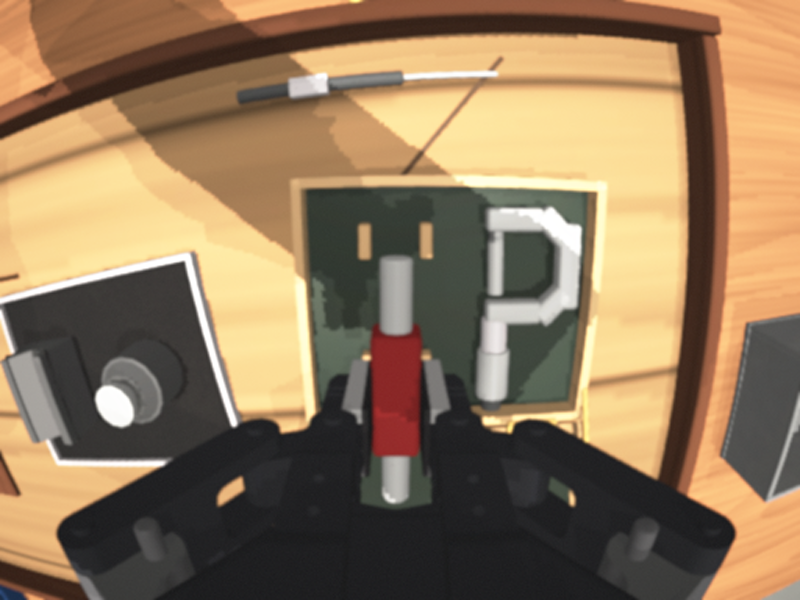

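```bash
python3 - <<'E'
from fit import *
s=dict(np.load('pics/w12.npz')); print(s['rot'])
f=1.5625
for p,yw in [(s['pos'],s['rot']),(np.array([.495,.2145,.120]),np.array([-1.5708,0,np.radians(-5.63)]))]:
    s['pos']=p;s['rot']=yw
    K=qq(ww,s,[(364.5,223),(364.5,259),(426.5,222),(426.5,258)],.026,(0,0),f)
    c=np.mean(K,0);print(np.array(K).round(4).tolist(),c)
    for a in(-5.1,):
        print('place',c+RR([0,0,np.radians(a)])@[.036,0,0])
    print('edgeangle',np.degrees(np.arctan2(*(K[0]-K[1])[[1,0]]))+180, np.degrees(np.arctan2(*(K[2]-K[0])[[1,0]]))-90)
E
```

```text
[-1.57187702e+00  6.09859013e-04 -9.88253013e-02]
[[0.4474, 0.2028, 0.026], [0.4661, 0.2008, 0.026], [0.45, 0.2343, 0.026], [0.4687, 0.2327, 0.026]] [0.45806257 0.21766083 0.026     ]
place [0.49392005 0.21446063 0.026     ]
edgeangle 353.5921573573163 -4.743661637595409
[[0.4481, 0.2034, 0.026], [0.4668, 0.2013, 0.026], [0.4507, 0.2349, 0.026], [0.4694, 0.2333, 0.026]] [0.45874736 0.21824306 0.026     ]
place [0.49460483 0.21504287 0.026     ]
edgeangle 353.6221657659195 -4.717996409672423
```

play_rows --moves '[[[0, 0, -20], 0.5, 0], [[0, 0, -30], 0, 0], [[0, 0, -25], 0, 0], [[0, 0, -13], 0, 0], [[0, 0, -7], 0, 0], [[0, 0, -4], 0, 0], [[0, 0, 0], 0, 0], [[0, 0, 0], 0, 0]]'

```text
time_s: 19.4
position: [0.4954, 0.2152, 0.0221]
tcp_rot: [-1.57, -0.001, -0.09]
ft_force: [-0.7, -0.3, -0.4]
grip_width: 0.0151
```

play_rows --moves '[[[0, 0, -1], 0, 0], [[0, 0, -0.5], 0, 0], [[0, 0, 0], 0, 0], [[0, 0, 0], 0, 0]]'

```text
time_s: 19.8
position: [0.4952, 0.215, 0.0203]
tcp_rot: [-1.571, -0.001, -0.09]
ft_force: [-0.7, -1.4, 4.9]
grip_width: 0.015
```

```bash
python3 - <<'E'
from fit import *
im=grab('wrist','w13');s=dict(np.load('pics/w13.npz'));print(s['pos'],s['rot'],np.degrees(status.sense()['joint_pos']).round(0))
cv2.imwrite('pics/w13.png',cv2.resize(im['color'][:,:,::-1],(800,600),interpolation=cv2.INTER_CUBIC))
E
```

```text
[0.49516073 0.21500947 0.02026041] [-1.57058149e+00 -7.68031165e-04 -8.96021697e-02] [ -2.  36. -35. 112.  31.  42.  29.]
```

View pics/w13.png

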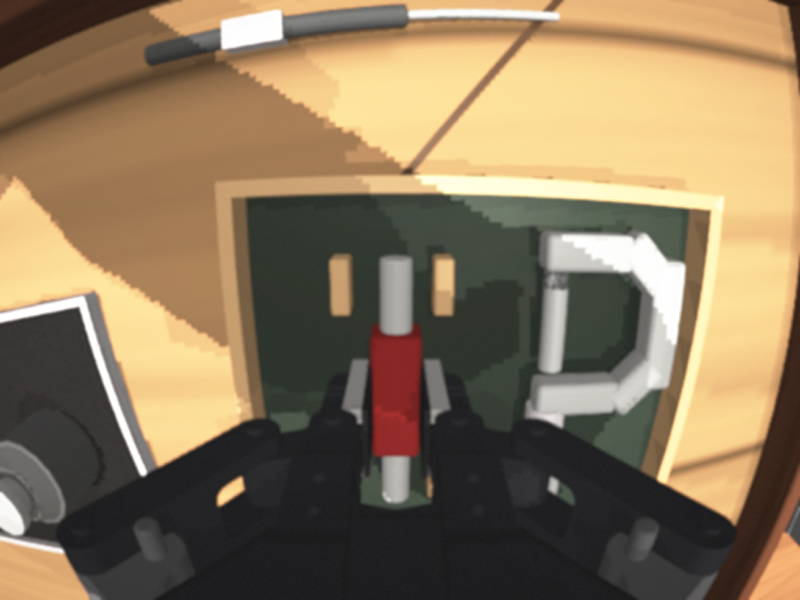

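```bash
python3 - <<'E'
from fit import *
im=dict(np.load('pics/w13.npz'))
crop(im,200,155,100,80,8,'w13c')
crop(im,215,280,80,50,10,'w13d')
E
```

```text
(no output)
```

View pics/w13c.png

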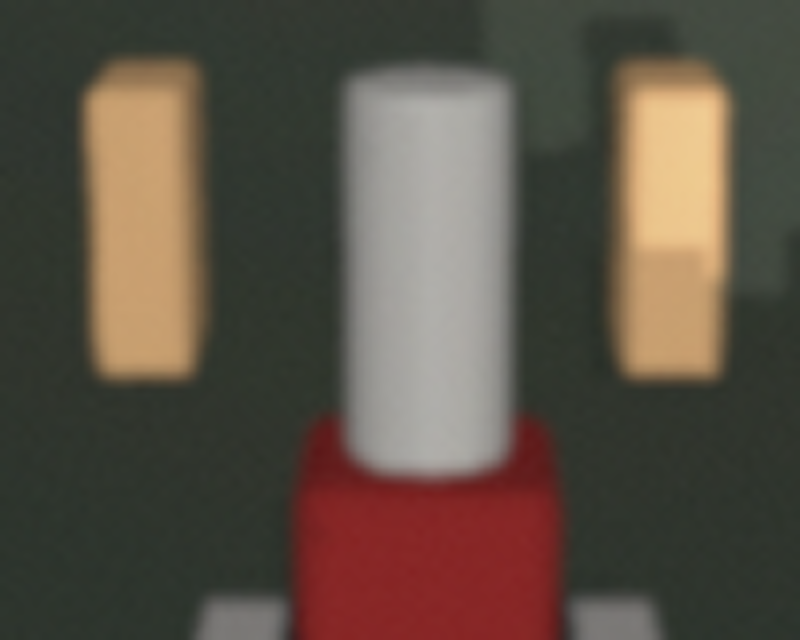

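View pics/w13d.png

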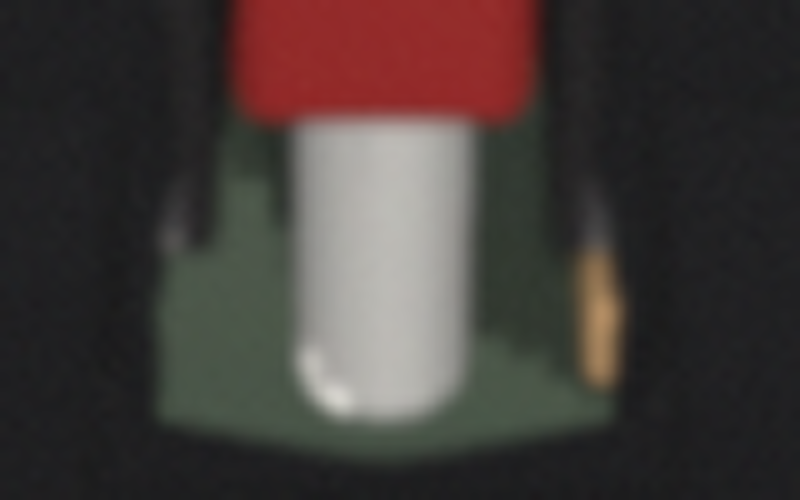

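play_rows --moves '[[[0, 0, 1.5], 0, 0], [[0, -0.7, 0], 0.6, 0], [[0, 0, 0], 0, 0], [[0, 0, -1.5], 0, 0], [[0, 0, 0], 0, 0], [[0, 0, 0], 0, 0]]'

```text
time_s: 20.45
position: [0.4948, 0.2141, 0.0202]
tcp_rot: [-1.571, -0.0, -0.079]
ft_force: [-2.2, -1.6, 7.9]
grip_width: 0.0152
```

```bash
python3 - <<'E'
from fit import *
im=grab('wrist','w14');s=status.sense();print(s['position'],s['tcp_rot'],s['ft_force'])
crop(im,200,155,100,80,8,'w14c')
crop(im,215,280,80,50,10,'w14d')
E
```

```text
[0.49479515 0.21413102 0.02023847] [-1.57124721e+00 -2.18772766e-04 -7.91243658e-02] [-1.6852034  -2.1398094   7.67359202]
```

View pics/w14c.png

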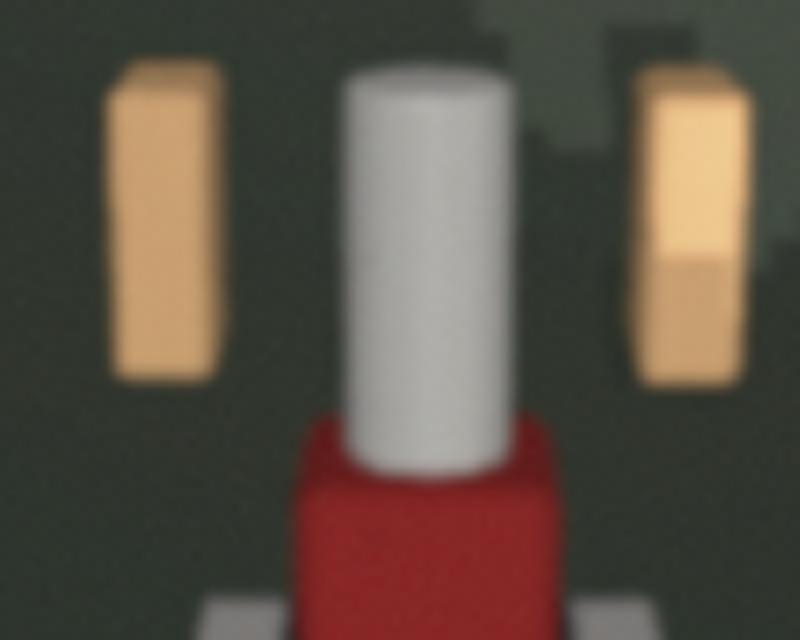

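View pics/w14d.png

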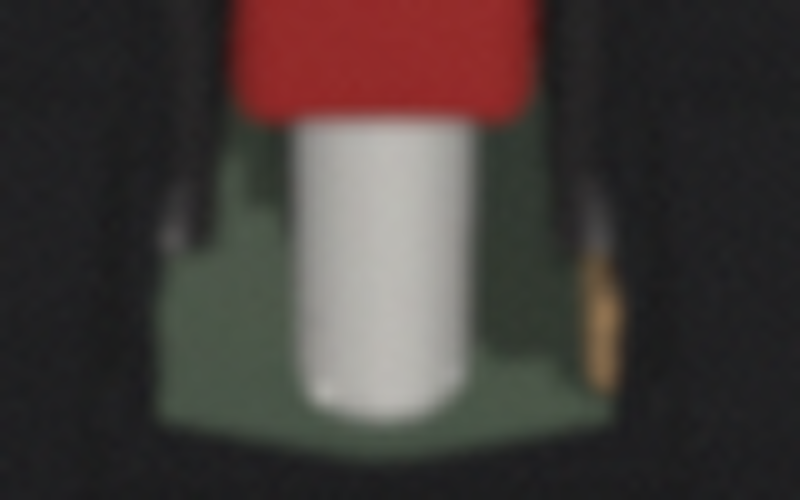

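play_rows --moves '[[[0, 0, 0.5], 0, 0.1], [[0, 0, 0], 0, 0.3], [[0, 0, 0], 0, 0.4], [[0, 0, 0], 0, 0.42], [[0, 0, 0], 0, 0.42], [[0, 0, 0], 0, 0.42], [[0, 0, 10], 0, 0.42], [[0, 0, 20], 0, 0.42], [[0, 0, 30], 0, 0.42], [[0, 0, 40], 0, 0.42]]'

```text
time_s: 21.5
position: [0.4938, 0.2138, 0.1208]
tcp_rot: [-1.572, 0.003, -0.079]
ft_force: [0.9, -0.1, 0.0]
grip_width: 0.0359
```

```bash
python3 - <<'E'
from fit import *
im=grab('wrist','w15');s=status.sense();print(s['position'],s['tcp_rot'],s['ft_force'])
cv2.imwrite('pics/w15.png',cv2.resize(im['color'][:,:,::-1],(800,600),interpolation=cv2.INTER_CUBIC))
E
```

```text
[0.4968468  0.21620897 0.12774701] [-1.56753975 -0.00584564 -0.07812856] [2.32660954 1.40134817 5.39837543]
```

View pics/w15.png

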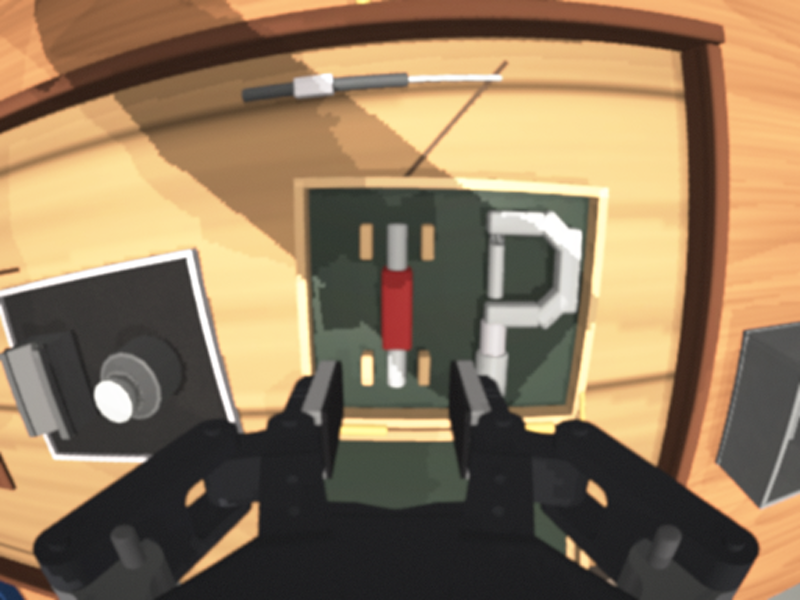

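play_rows --moves '[[[3, -16, 0], -8.4, 0.6], [[3, -16, 0], -8.4, 0.8], [[3, -16, 0], -8.4, 0.9], [[3, -16, 0], -8.4, 0.9], [[3, -16, 0], -8.4, 0.9], [[3, -16, 0], -8.5, 0.9], [[3, -16, 0], -8.5, 0.9], [[3, -16, 0], -8.5, 0.9], [[3, -16, 0], -8.5, 0.9], [[3, -16.3, 0], -8.6, 0.9]]'

```text
time_s: 22.55
position: [0.525, 0.0535, 0.121]
tcp_rot: [-1.57, 0.0, -1.561]
ft_force: [-0.1, 0.6, -0.1]
grip_width: 0.0766
```

play_rows --moves '[[[0, 0, -15], 0, 0.9], [[0, 0, 0], 0, 0.9], [[0, 0, 0], 0, 0.9], [[0, 0, 0], 0, 0.9]]'

```text
time_s: 22.95
position: [0.525, 0.0546, 0.106]
tcp_rot: [-1.57, 0.0, -1.554]
ft_force: [0.7, 0.1, -0.6]
grip_width: 0.0769
```

```bash
python3 - <<'E'
from fit import *
im=grab('wrist','w16');s=dict(np.load('pics/w16.npz'));print(s['pos'],s['rot'])
cv2.imwrite('pics/w16.png',cv2.resize(im['color'][:,:,::-1],(800,600),interpolation=cv2.INTER_CUBIC))
E
```

```text
[0.52503282 0.05461362 0.10597283] [-1.57008786e+00  4.82074060e-04 -1.55416540e+00]
```

View pics/w16.png

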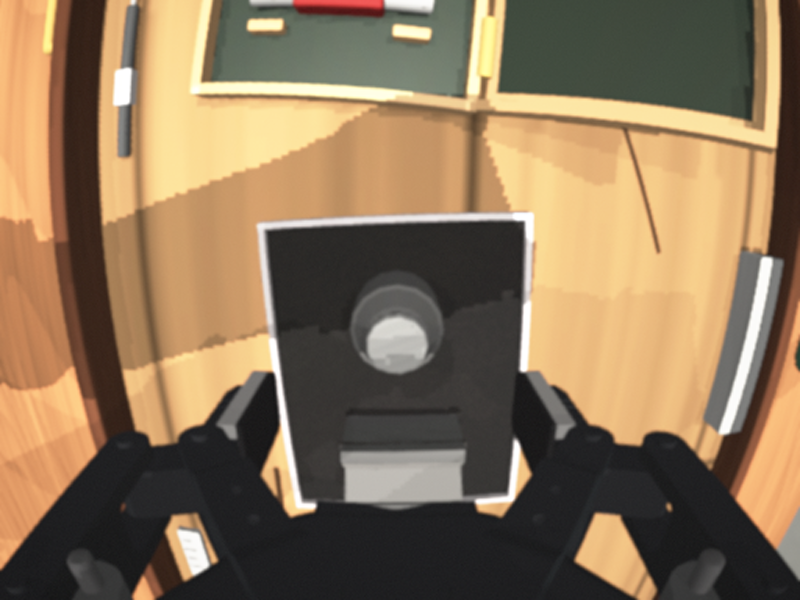

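play_rows --moves '[[[0, 0, -25], 0, 0.9], [[0, 0, -25], 0, 0.9], [[0, 0, -19.5], 0, 0.9], [[0, 0, -10], 0, 0.9], [[0, 0, -5], 0, 0.9], [[0, 0, 0], 0, 0.8], [[0, 0, 0], 0, 0.7], [[0, 0, 0], 0, 0.6], [[0, 0, 0], 0, 0.4], [[0, 0, 0], 0, 0.2]]' --grip_force 70

```text
time_s: 24.0
position: [0.5255, 0.054, 0.022]
tcp_rot: [-1.569, -0.0, -1.556]
ft_force: [-1.8, -0.1, 6.5]
grip_width: 0.042
```

play_rows --moves '[[[0, 0, 0], 0, 0.2], [[0, 0, 0], 0, 0.2], [[0, 0, 0], 0, 0.2], [[0, 0, 0], 0, 0.2], [[0, 0, 5], 0, 0.2], [[0, 0, 20], 0, 0.2], [[0, 0, 30], 0, 0.2], [[0, 0, 30], 0, 0.2], [[2, -20, 5], 0, 0.2], [[5, -40, 0], 0, 0.2]]'

```text
time_s: 25.0
position: [0.5327, -0.003, 0.113]
tcp_rot: [-1.567, 0.002, -1.55]
ft_force: [1.6, 0.2, -2.7]
grip_width: 0.0419
```

play_rows --moves '[[[5, -40, 0], 0, 0.2], [[5, -40, 0], 0, 0.2], [[5, -40, 0], 0, 0.2], [[5, -40, 0], 0, 0.2], [[3, -24, 0], 0, 0.2], [[0, -10, -20], 0, 0.2], [[0, 0, -30], 0, 0.2], [[0, 0, 0], 0, 0.2], [[0, 0, 0], 0, 0.2]]'

```text
time_s: 25.9
position: [0.5544, -0.1995, 0.0608]
tcp_rot: [-1.572, 0.001, -1.555]
ft_force: [-0.3, 1.0, -2.6]
grip_width: 0.042
```

```bash
python3 - <<'E'
from fit import *
im=grab('wrist','w17');s=dict(np.load('pics/w17.npz'));print(s['pos'],s['rot'])
cv2.imwrite('pics/w17.png',cv2.resize(im['color'][:,:,::-1],(800,600),interpolation=cv2.INTER_CUBIC))
E
```

```text
[ 0.55437477 -0.1995312   0.06083757] [-1.57225971e+00  8.98111797e-04 -1.55504140e+00]
```

View pics/w17.png

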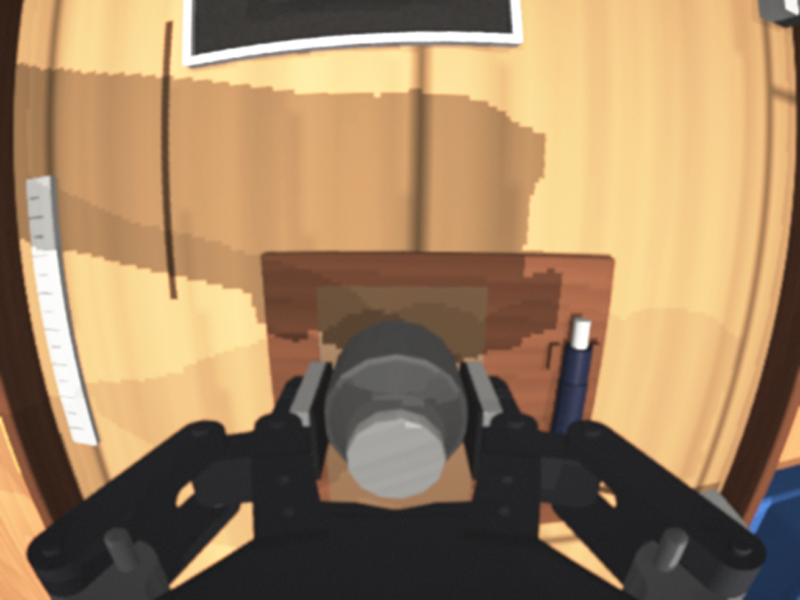

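play_rows --moves '[[[0, 0, -20], 0, 0.2], [[0, 0, -10], 0, 0.2], [[0, 0, -5], 0, 0.2], [[0, 0, -2.5], 0, 0.2], [[0, 0, -1], 0, 0.2], [[0, 0, 0], 0, 0.2], [[0, 0, 0], 0, 0.2]]'

```text
time_s: 26.65
position: [0.5549, -0.1998, 0.0241]
tcp_rot: [-1.571, -0.0, -1.555]
ft_force: [-5.1, 1.3, 7.9]
grip_width: 0.0417
```

```bash
python3 - <<'E'
from fit import *
im=grab('wrist','w18');s=dict(np.load('pics/w18.npz'));print(s['pos'],s['rot'])
d=np.load('pics/w7.npz')['color'];cv2.imwrite('pics/w18.png',np.vstack([im['color'][150:330,100:420,::-1],d[150:330,100:420,::-1]]).repeat(1,0))
E
```

```text
[ 0.55488131 -0.19984447  0.02406309] [-1.57064553e+00 -3.49701395e-04 -1.55525042e+00]
```

View pics/w18.png

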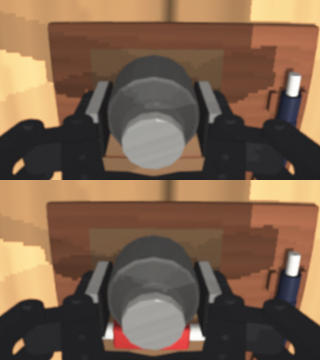

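play_rows --moves '[[[0.6, -0.4, 0.7], 0, 0.2], [[0, 0, 0], 0, 0.2], [[0, 0, 0], 0, 0.2], [[0, 0, 0], 0, 0.2]]'

```text
time_s: 27.1
position: [0.5562, -0.2007, 0.0241]
tcp_rot: [-1.569, -0.001, -1.555]
ft_force: [-2.1, 0.2, 7.1]
grip_width: 0.042
```

```bash
python3 - <<'E'
from fit import *
im=grab('wrist','w19');s=dict(np.load('pics/w19.npz'));print(s['pos'],s['rot'],status.sense()['ft_force'])
d=np.load('pics/w7.npz')['color'];cv2.imwrite('pics/w19.png',cv2.resize(np.vstack([im['color'][165:235,140:430,::-1],d[165:235,140:430,::-1]]),None,fx=2.7,fy=2.7,interpolation=cv2.INTER_CUBIC))
E
```

```text
[ 0.55620804 -0.20066763  0.02409162] [-1.56926888e+00 -5.72744268e-04 -1.55549235e+00] [-1.4812923   0.76682763  7.20801514]
```

View pics/w19.png

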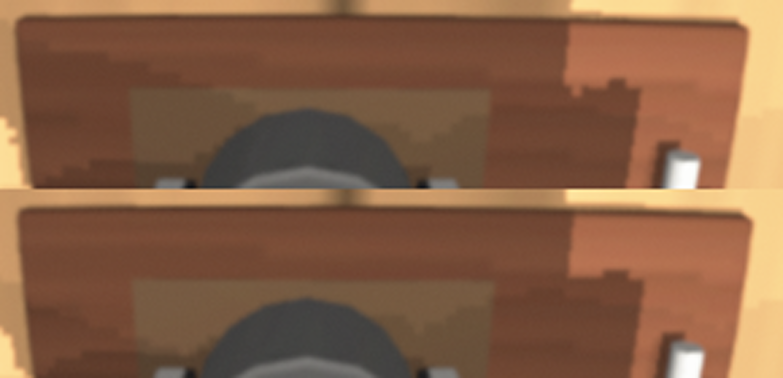

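play_rows --moves '[[[0, 0, 0], 0, 0.4], [[0, 0, 0], 0, 0.6], [[0, 0, 0], 0, 0.8], [[0, 0, 0], 0, 0.85], [[0, 0, 0], 0, 0.85], [[0, 0, 0], 0, 0.85], [[0, 0, 20], 0, 0.9], [[0, 0, 30], 0, 0.9], [[0, 0, 30], 0, 0.9], [[0, 0, 7.3], 0, 0.9]]'

```text
time_s: 28.15
position: [0.5573, -0.201, 0.1136]
tcp_rot: [-1.566, -0.002, -1.556]
ft_force: [0.2, 0.1, -0.6]
grip_width: 0.0767
```

```bash
python3 - <<'E'
from fit import *
im=grab('wrist','w20');s=dict(np.load('pics/w20.npz'));print(s['pos'],s['rot'])
cv2.imwrite('pics/w20.png',cv2.resize(im['color'][:,:,::-1],(800,600),interpolation=cv2.INTER_CUBIC))
E
```

```text
[ 0.55726165 -0.20095763  0.11362982] [-1.56602885 -0.00159159 -1.55562203]
```

View pics/w20.png

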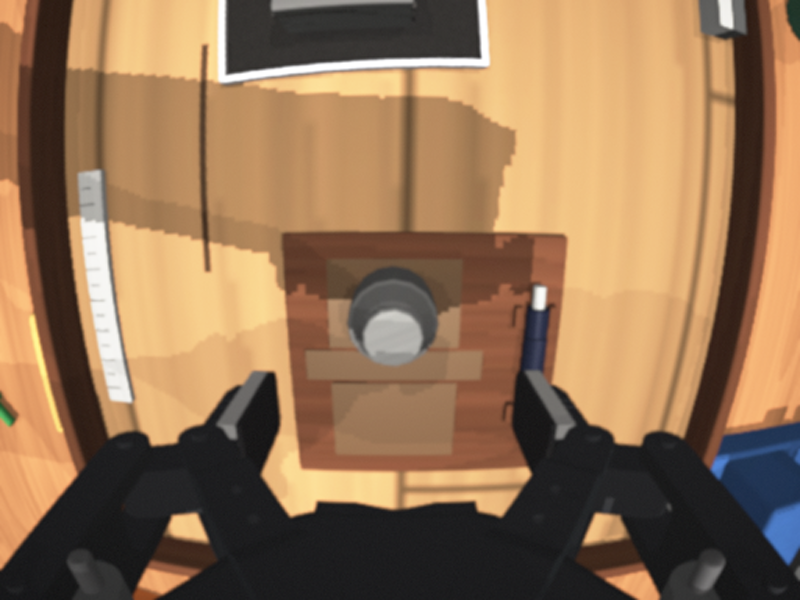

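play_rows --moves '[[[-4, 25, 0], 0, 0.95], [[-5, 40, 0], 0, 0.95], [[-6, 40, 0], 0, 0.95], [[-6, 40, 0], 0, 0.95], [[-4.6, 24.4, 0], 0, 0.95], [[0, 0, -20], 0, 0.95], [[0, 0, 0], 0, 0.95], [[0, 0, 0], 0, 0.95]]'

```text
time_s: 29.0
position: [0.5291, -0.0316, 0.0895]
tcp_rot: [-1.573, -0.0, -1.556]
ft_force: [-0.6, -0.2, 0.0]
grip_width: 0.0812
```

play_rows --moves '[[[0, 0, -30], 0, 0.95], [[0, 0, -25], 0, 0.95], [[0, 0, -10], 0, 0.95], [[0, 0, -5.5], 0, 0.95], [[0, 0, 0], 0, 0.95], [[0, 0, 0], 0, 0.8], [[0, 0, 0], 0, 0.7], [[0, 0, 0], 0, 0.6], [[0, 0, 0], 0, 0.5], [[0, 0, 0], 0, 0.5]]'

```text
time_s: 30.0
position: [0.5306, -0.0312, 0.0214]
tcp_rot: [-1.569, -0.001, -1.555]
ft_force: [-1.9, -0.0, 6.5]
grip_width: 0.062
```

```bash
python3 - <<'E'
from fit import *
im=grab('wrist','w21');s=dict(np.load('pics/w21.npz'));print(s['pos'],s['rot'],status.sense()['grip_width'])
cv2.imwrite('pics/w21.png',cv2.resize(im['color'][:,:,::-1],(800,600),interpolation=cv2.INTER_CUBIC))
E
```

```text
[ 0.53057928 -0.03121158  0.02139274] [-1.56886087e+00 -5.03043039e-04 -1.55547750e+00] 0.061984156790249455
```

View pics/w21.png

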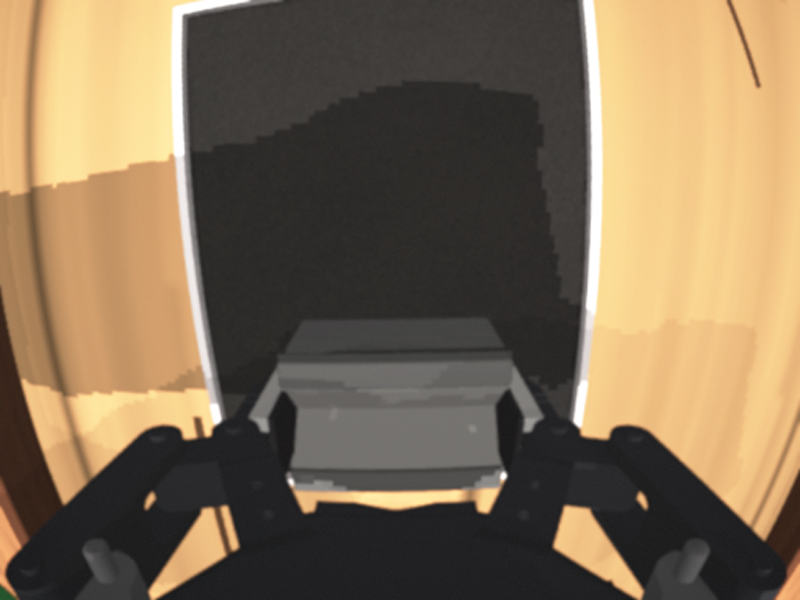

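play_rows --moves '[[[0, 0, 0], 0, 0.5], [[0, 0, 5], 0, 0.5], [[0, 0, 20], 0, 0.5], [[0, 0, 30], 0, 0.5], [[0, 0, 30], 0, 0.5], [[3, -20, 5], 0, 0.5], [[4, -40, 0], 0, 0.5], [[4, -40, 0], 0, 0.5], [[4, -40, 0], 0, 0.5], [[4, -40, 0], 0, 0.5]]'

```text
time_s: 31.05
position: [0.5485, -0.2126, 0.1103]
tcp_rot: [-1.571, -0.0, -1.555]
ft_force: [0.4, -0.0, -4.0]
grip_width: 0.0622
```

play_rows --moves '[[[4, -36, 0], 0, 0.5], [[2, -20, 0], 0, 0.5], [[0, -5, -20], 0, 0.5], [[0, 0, -30], 0, 0.5], [[0, 0, -20], 0, 0.5], [[0, 0, -10], 0, 0.5], [[0, 0, -5], 0, 0.5], [[0, 0, -2.5], 0, 0.5], [[0, 0, 0], 0, 0.5], [[0, 0, 0], 0, 0.5]]'

```text
time_s: 32.05
position: [0.5557, -0.2724, 0.0235]
tcp_rot: [-1.569, -0.001, -1.555]
ft_force: [0.3, 0.5, 0.8]
grip_width: 0.062
```

```bash
python3 - <<'E'
from fit import *
im=grab('wrist','w22');s=dict(np.load('pics/w22.npz'));print(s['pos'],s['rot'],status.sense()['ft_force'])
d=np.load('pics/w4.npz')['color'];f=lambda a:cv2.resize(a[20:320,120:460,::-1],None,fx=1.17,fy=1.17,interpolation=cv2.INTER_CUBIC)
cv2.imwrite('pics/w22.png',np.hstack([f(im['color']),f(d)]))
E
```

```text
[ 0.55574552 -0.27237467  0.02350834] [-1.56871542e+00 -9.22809651e-04 -1.55537400e+00] [-1.73306498  0.10354009  0.00593044]
```

View pics/w22.png

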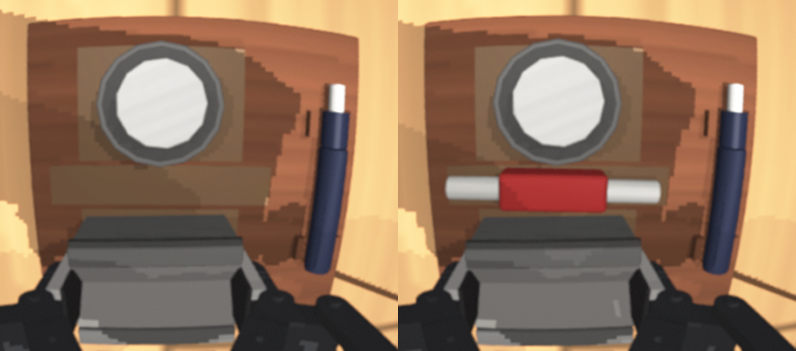

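play_rows --moves '[[[0, 0, -0.5], 0, 0.5], [[0, 0, 0], 0, 0.5], [[0, 0, 0], 0, 0.75], [[0, 0, 0], 0, 0.9], [[0, 0, 0], 0, 0.95], [[0, 0, 0], 0, 0.95], [[0, 0, 0], 0, 0.95], [[0, 0, 20], 0, 0.95], [[0, 0, 30], 0, 0.95], [[0, 0, 30], 0, 0.95]]'

```text
time_s: 33.1
position: [0.5545, -0.2718, 0.1022]
tcp_rot: [-1.572, 0.001, -1.555]
ft_force: [1.0, 0.1, 0.1]
grip_width: 0.0812
```

play_rows --moves '[[[-20, -10, 40], 0, 0.95], [[-30, -20, 40], 0, 0.95], [[-40, -30, 40], 0, 0.95], [[-40, -30, 0], 0, 0.95], [[-40, -30, 0], 0, 0.95], [[-40, -30, 0], 0, 0.95], [[-40, -30, 0], 0, 0.95], [[0, 0, 0], 0, 0.95], [[0, 0, 0], 0, 0.95], [[0, 0, 0], 0, 0.95]]'

```text
time_s: 34.1
position: [0.3168, -0.4433, 0.2102]
tcp_rot: [-1.57, 0.0, -1.554]
ft_force: [-0.7, -1.0, 0.3]
grip_width: 0.081
```

```bash
python3 - <<'E'
from fit import *
im=grab('top','t23');a=np.load('pics/top0.npz')['color']
cr=lambda c,u,v,w,h,f:cv2.resize(c[v:v+h,u:u+w,::-1],None,fx=f,fy=f,interpolation=cv2.INTER_CUBIC)
cv2.imwrite('pics/t23.png',np.hstack([cr(im['color'],272,110,70,68,5.5),cr(a,272,110,70,68,5.5)]))
cv2.imwrite('pics/t23b.png',cr(im['color'],70,60,290,180,2.7))
im=grab('scene','s23');cv2.imwrite('pics/s23.png',cr(im['color'],130,130,382,200,2))
print(status.sense())
E
```

```text
{'time_s': 34.2, 'joint_pos': array([ 1.03117541,  0.3067885 , -0.21115043,  1.80711372,  0.07294398,
        1.03527167,  0.81032686]), 'joint_velocities': array([-0.00371672,  0.0019385 ,  0.00268206,  0.00026609,  0.00124876,
       -0.00025571,  0.00283632]), 'effort': array([ 5.81306946e-01, -5.08258474e+01, -1.11052070e+00, -2.83597022e+01,
        3.82876187e-02,  7.07205749e-03, -7.52639637e-03]), 'position': array([ 0.3171983 , -0.4430218 ,  0.21013655]), 'tcp_rot': array([-1.57033531e+00,  4.13563808e-04, -1.55281029e+00]), 'ft_force': array([-0.33053583,  0.48748925, -0.31065609]), 'wrist_torque': array([0.0012364 , 0.05372582, 0.0141277 ]), 'grip_width': 0.08118904267650094}
```

View pics/t23.png

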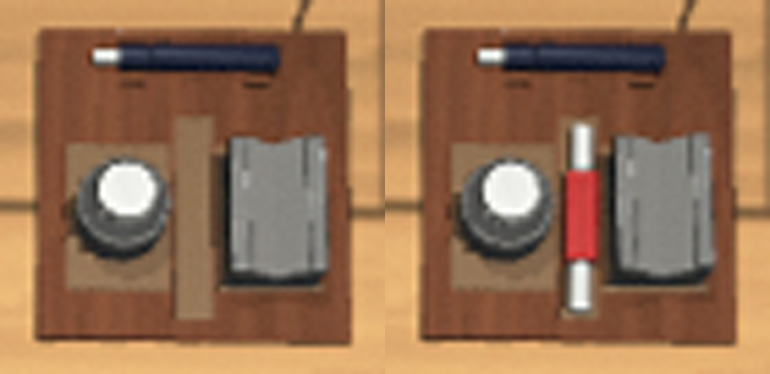

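View pics/t23b.png

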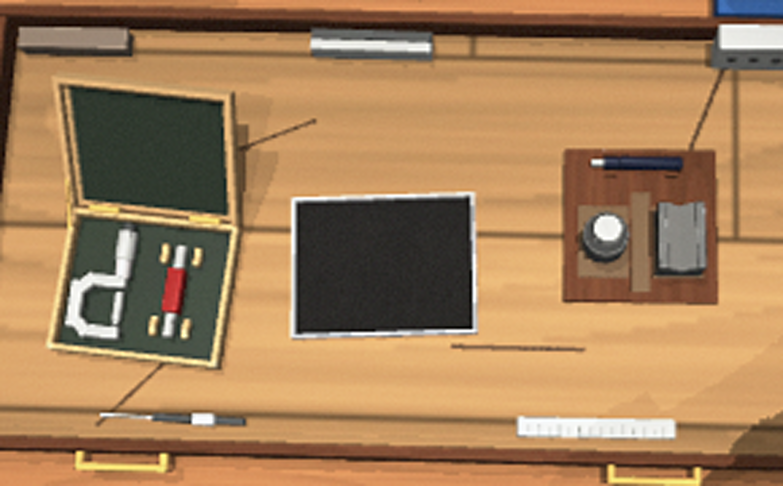

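View pics/s23.png

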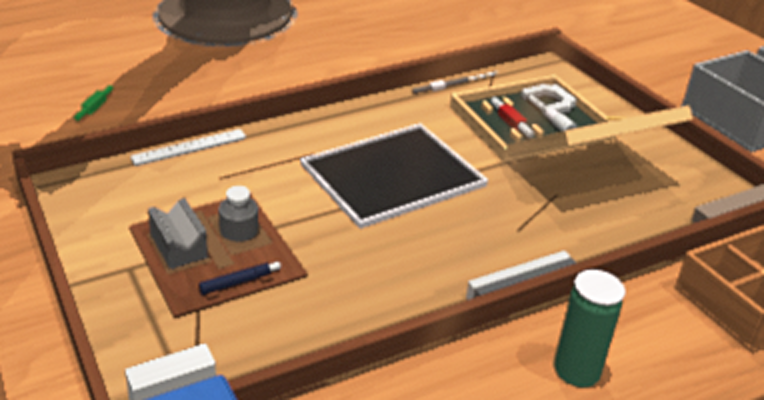

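Before/after crops of the nest match, and the standard sits centred in the case with the other items untouched. Handing in.

```bash
python3 -c "
from bench import env; print(env.sign_off())"
```

```text
the job is handed in; nothing more can be done
None
```

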